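# Nest the washed canapé cutters back in their tins

### The arm

A 6-joint arm with a two-finger parallel gripper is mounted at the origin on a cart in front of the work surface, level with it; the furniture and walls round the work are solid. World frame = base frame: x ahead of the robot, y to its left, z up, the work surface at z = 0. Lengths are in m, angles in degrees, forces in N, time in s.
With the tool pointing down it reaches from about 0.4 to 0.825 m from the base axis. Payload 7 kg.
Tool frame: the origin (TCP) lies between the finger pads; the fingertips stand 19 mm ahead of it and the grasp point (between the pads) is the TCP (r.finger_overhang is the distance from the TCP to the fingertips, in m); z points along the fingers, y is the direction in which the jaws open and shut (so a half turn about z gives the same grasp; the last joint's range is limited). The gripper opens to 88 mm and grips with 3 to 60 N. Pads are 19 mm wide; open, the fingers measure 130 mm over their backs; the gripper's body (78 mm by 193 mm) begins 47 mm behind the grasp point.
Start: joints at [86.809, 20.546, 0.682, 0, -70.136, -16.507], TCP at [0.228, 0.635, 0.217] pointing down, gripper open.
Joint ranges: [-176.03, 176.03], [-82.01, 121.73], [-58.28, 71.71], [-173.87, 95.51], [-174.79, -0.11], [-173.66, 173.66]. Speed limits (degrees/s): [136.94, 136.94, 172.46, 180, 180, 180].

### API

Orientations are given as [roll, pitch, yaw] about the fixed x, y, z axes, in that order (R = Rz(yaw) Ry(pitch) Rx(roll)).
In Python, from plant import r, optics gives the robot as it stands. The module is installed in compiled form; this text tells all that it offers.
- The arm moves only by the tool step_arm, never from a script. Its argument "increments" is a list of rows, each an object of numbers: "tx", "ty", "tz": the shift along the world's x, y, z in mm; "ax", "ay", "az": the turn, a rotation vector about the world's x, y, z in degrees; "claw": the gripper command: -1 is shut, 1 is fully open, values between are in proportion. In form: [{"tx": .., "ty": .., "tz": .., "ax": .., "ay": .., "az": .., "claw": ..}, ...]. A call has 1 to 12 rows; each row shifts and turns the commanded pose from where the row before left it; what a row does not reach is not made up. A row lasts 1/10 s, in which the tool goes at most 50 mm and 8.59 degrees, less where a joint would pass 70% of its speed; a pose out of reach is approached as far as the arm can. A call with a gripper value outside its range is refused whole. The fingers move at their own pace and stop on an object; "newtons" is the grip in N (left out, the last holds). Time passes only in rows, so rows that do not move let the fingers close. It gives the time, the measured TCP pose, the force and the opening at its end, in the units of the state.
- r.get_state(): the state, without advancing time (a new reading comes with each control period).
- optics.capture(name): name is "scene" or "top" or "wrist"; returns a dict with "image" (480x640x3 uint8, blue, green, red), "depth" (480x640 float32, m along the optical axis (not along the pixel's ray), 0 where there is no reading), "fx", "fy", "cx", "cy" (pixels), "R" (3x3) and "t" (3): a world point X has camera coordinates R X + t. Camera axes: x right, y down, z forward; pixel columns grow to the right and rows downward; lengths in m; the calibration is good to about 2 mm. A picture is of the moment at which its call begins.
- r.close_job(): hands the job in, once; it reports no verdict.
The state is a dict: "time_s": time; "joints": joint angles; "qd": joint speeds; "joint_torque": joint torques, N m; "tcp_pos": TCP position; "eef_rot": TCP orientation; "contact_force": force on the tool from outside, world axes, zero at the start; "moment": the same for the moment, N m; "gripper_width": finger opening in m.
Only numpy, scipy, OpenCV 4.12 (cv2) and the standard library are available. Lean on these libraries where they do the work, as an engineer would, in place of code of your own. Each camera call takes 0.05 s, during which the arm holds its last target. There are 200 camera calls.

### The job

The canapé cutters are back from the wash and stand mixed up on the cutting board. Put the three round ones in the round tin and the two square ones in the square tin, each set standing upright on the floor of its tin, one cutter inside the other. Set them down without dropping them, because the edges dent, and leave the spice jar and the timer where they are.

Things in the scene. Friction and masses are not known exactly. Their poses are not given: they have to be found in the camera images.
- round_small: The smallest of three round cutters: plain steel tube, 30 mm outside and 26 mm inside diameter. 50 mm high, open at both ends; loose, starts upright on the white cutting board (top 15 mm above the worktop). Origin: centre of its lower edge, z up. The 7 mm gap between nested cutters is too narrow for fingers: held from outside, they can only be nested smallest first, the bigger lowered over it.
- round_mid: The middle of three round cutters: plain steel tube, 48 mm outside and 44 mm inside diameter. 50 mm high, open at both ends; loose, starts upright on the white cutting board (top 15 mm above the worktop). Origin: centre of its lower edge, z up. 
- round_large: The largest of three round cutters: plain steel tube, 66 mm outside and 62 mm inside diameter. 50 mm high, open at both ends; loose, starts upright on the white cutting board (top 15 mm above the worktop). Origin: centre of its lower edge, z up. 
- square_small: The smaller of two square cutters: square steel sleeve with slightly rounded corners, 36 mm outside and 32 mm inside across the flats, which face its x and y axes. 50 mm high, open at both ends; loose, starts upright on the white cutting board (top 15 mm above the worktop). Origin: centre of its lower edge, z up. 
- square_large: The larger of two square cutters: square steel sleeve with slightly rounded corners, 56 mm outside and 52 mm inside across the flats, which face its x and y axes. 50 mm high, open at both ends; loose, starts upright on the white cutting board (top 15 mm above the worktop). Origin: centre of its lower edge, z up. The gap round the small one is 8 mm: nest the small one first.
- round_tin: The round tin: shallow open tin of bright metal, fixed to the worktop, 84 mm outside and 80 mm inside diameter, wall 12 mm high, floor 2 mm thick. Origin: centre of its underside, on the worktop (z = 0). (The two lids lie closed side up, stacked, further back.)
- square_tin: The square tin: shallow open tin of bright metal, fixed to the worktop, 74 mm outside and 70 mm inside across the flats, which face its x and y axes, wall 12 mm high, floor 2 mm thick. Origin: centre of its underside, on the worktop (z = 0).
- spice_jar: A spice jar, 47 mm diameter, 98 mm high, loose, standing on the board among the cutters; to be left there. Origin: centre of its underside.
- timer: A white kitchen timer, 70 x 70 x 20 mm, loose, lying on the board among the cutters; to be left there. Origin: centre of its underside. (A slicing machine 0.35 m tall stands left of the board, a film wrapper 0.18 m tall right of the tins.)

How it is judged:
By the outcome, as a careful person would: the job done as asked, in the order asked, and still so for the second after the job is handed in, with the robot touching nothing.
It also fails if it takes over 109 s, if anything falls off the work surface, if the arm or the gripper's body presses on something with over 40 N, if the wrist force passes 120 N, or if a joint passes its speed limit or range.

## Working session

There is one attempt and no reset: what is moved stays moved. The work goes in short steps, Python scripts to look and compute and a tool call to move; the robot and the scene stay as the last step left them, time stands still between calls to the robot, and variables do not carry over. Pictures are saved under pics/ and viewed, about 12 in all and at most 16, crops included, and the job is handed in when it is done.

Besides the shell and the picture viewer there is one more tool, called by a JSON object that holds its "method" and its "body", one argument or row to a line. step_arm: Moves the arm, as the interface text tells. Its arguments: {"type":"object","properties":{"increments":{"type":"array","items":{"type":"object","properties":{"tx":{"type":"number"},"ty":{"type":"number"},"tz":{"type":"number"},"ax":{"type":"number"},"ay":{"type":"number"},"az":{"type":"number"},"claw":{"type":"number"}}}},"newtons":{"type":"number"}},"required":["increments"]}

```bash
mkdir -p pics; cat > h.py <<'E'
import numpy as np, cv2
from plant import r, optics
def cap(n,f=None):
    c=optics.capture(n)
    if f: cv2.imwrite('pics/'+f,c['image'])
    np.savez(''+n+'.npz',**c); return c
def world(c):
    v,u=np.mgrid[0:480,0:640]; d=c['depth']
    P=np.stack([(u-c['cx'])/c['fx']*d,(v-c['cy'])/c['fy']*d,d],-1)
    return (P-c['t'])@c['R']
E
python3 - <<'E'
from h import *
c=cap('top','top1.png'); cap('scene','scene1.png')
print(c['R'],c['t'],c['fx']); print(r.get_state())
E
```

```text
[[-0.01109696 -0.99990176  0.00856325]
 [-0.98663173  0.00955643 -0.16268527]
 [ 0.16258745 -0.01025408 -0.98664085]] [0.01887989 0.55062876 0.9300841 ] 572.4301460746883
{'time_s': 0.1, 'joints': array([ 8.68084721e+01,  2.05864599e+01,  6.39687740e-01, -1.54448413e-02,
       -7.01358184e+01, -1.65082011e+01]), 'qd': array([-0.02709581, -0.10519399,  0.08266455,  0.10153742,  0.09684214,
       -0.00029363]), 'joint_torque': array([-8.90136071e-04, -5.84163487e+01,  2.93753618e+01,  7.01555997e+00,
        1.01992569e-02, -4.20045149e-05]), 'tcp_pos': array([0.22741133, 0.63507132, 0.21623848]), 'eef_rot': array([ 1.79916688e+02, -9.54865524e-03, -1.97049805e+01]), 'contact_force': array([-0.16325798, -0.90689441,  0.78467769]), 'moment': array([ 0.00599738,  0.0342754 , -0.00575723]), 'gripper_width': 0.08790842371834061}
```

View pics/top1.png

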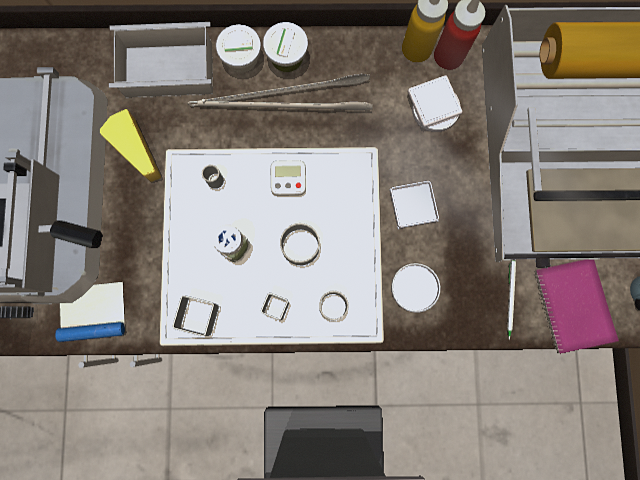

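View pics/scene1.png

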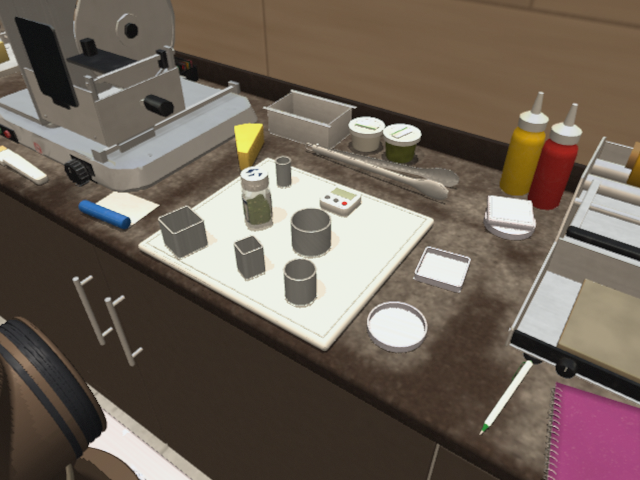

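The top view shows round_small at (213,177), round_mid (334,306), round_large (300,245), square_small (276,307), square_large (197,315). It also shows the square tin at (414,204), the round tin at (416,288), the jar at (231,240) and the timer at (288,178). The arm starts outside the view, to the left behind the slicer.

```bash
python3 - <<'E'
from h import *
c=dict(np.load('top.npz')); W=world(c); d=c['depth']; print('cam',-c['R'].T@c['t'], 'missing',(d==0).mean())
def box(n,u0,u1,v0,v1,zl,zh):
    p=W[v0:v1,u0:u1].reshape(-1,3); m=(d[v0:v1,u0:u1].ravel()>0)&(p[:,2]>zl)&(p[:,2]<zh); p=p[m]
    if len(p)<5: print(n,len(p)); return
    (cx,cy),(w,h),a=cv2.minAreaRect(p[:,:2].astype(np.float32)*1000)
    print(n,len(p),'c',round(cx,1),round(cy,1),'wh',round(w,1),round(h,1),'a',round(a,1),'z',np.median(p[:,2]).round(4))
box('rs',195,232,155,198,.056,.075)
box('rm',312,355,285,328,.056,.075)
box('rl',272,328,215,272,.056,.075)
box('ss',257,296,286,326,.056,.075)
box('sl',165,225,288,340,.056,.075)
box('st',385,443,175,232,.007,.03)
box('rt',385,443,260,316,.007,.03)
box('stf',385,443,175,232,-.001,.007)
box('jar',210,252,215,268,.09,.13)
box('timer',265,310,150,200,.027,.05)
box('board',160,385,145,348,.010,.02)
box('slicer',0,105,70,300,.05,.5)
box('slicer_hi',0,105,70,300,.2,.5)
box('wrap',485,640,0,262,.05,.5)
box('boxes',105,310,20,95,.03,.5)
box('bottl',400,490,0,70,.05,.5)
s=dict(np.load('scene.npz')); print('scam',-s['R'].T@s['t'])
Ws=world(s); m=(s['depth']>0)&(Ws[...,2]>.05)&(Ws[...,0]<.9)
m[:,250:]=0; m[230:]=0
p=Ws[m]; print('slicer scene',np.percentile(p,[0.5,50,99.5],axis=0).round(3))
for z in(.1,.2,.3):
    q=p[(p[:,2]>z)]; print(z,q.min(0).round(3),q.max(0).round(3))
E
```

```text
cam [0.39225731 0.02315315 1.00707649] missing 0.0040625
rs 127 c 661.5 196.9 wh 29.7 29.9 a 79.5 z 0.0651
rm 152 c 435.9 -8.4 wh 47.2 47.5 a 43.9 z 0.0657
rl 229 c 540.6 46.6 wh 64.9 65.3 a 89.1 z 0.0653
ss 136 c 435.9 89.1 wh 36.5 36.3 a 67.3 z 0.0659
sl 280 c 422.2 220.9 wh 57.2 56.5 a 74.9 z 0.0657
st 282 c 617.4 -157.1 wh 75.1 75.7 a 10.2 z 0.0121
rt 269 c 468.4 -153.5 wh 83.9 83.2 a 49.0 z 0.0125
stf 2443 c 620.5 -158.1 wh 105.7 104.2 a 89.3 z 0.0013
jar 711 c 539.6 159.8 wh 45.5 45.1 a 2.8 z 0.1129
timer 1146 c 662.8 67.1 wh 60.0 62.3 a 89.6 z 0.0328
board 38412 c 548.3 100.8 wh 349.4 392.2 a 0.1 z 0.0151
slicer 20931 c 648.3 446.6 wh 391.8 215.2 a 3.4 z 0.0745
slicer_hi 1992 c 550.3 444.9 wh 161.8 139.5 a 38.5 z 0.2278
wrap 23508 c 746.0 -429.4 wh 282.2 472.6 a 89.9 z 0.129
boxes 5991 c 889.3 208.0 wh 353.0 145.6 a 89.8 z 0.0528
bottl 3810 c 917.1 -217.1 wh 163.1 128.4 a 89.4 z 0.1183
scam [ 0.00795543 -0.33989927  0.5678492 ]
slicer scene [[0.422 0.162 0.051]
 [0.537 0.531 0.167]
 [0.832 0.854 0.316]]
0.1 [0.451 0.153 0.1  ] [0.838 0.813 0.329]
0.2 [0.451 0.429 0.2  ] [0.838 0.813 0.329]
0.3 [0.452 0.48  0.3  ] [0.598 0.65  0.329]
```

{"method": "step_arm", "body": {
  "increments": [
    {"tz": 40},
    {"tz": 40},
    {"ty": -40},
    {"ty": -40},
    {"ty": -40},
    {"ty": -40},
    {"ty": -40},
    {"ty": -30},
    {"tx": 30,"ty": -35},
    {"tx": 30,"ty": -35},
    {"tx": 30,"ty": -30},
    {"tx": 30,"ty": -20}
  ]
}}

```text
$.increments[0]: bad value
```

```bash
python3 - <<'E'
from h import *
c=dict(np.load('top.npz')); s=dict(np.load('scene.npz'))
for n,k in(('top',c),('scene',s)):
    p=world(k)[k['depth']>0]
    w=p[(p[:,0]>.5)&(p[:,0]<.8)&(p[:,1]<-.17)&(p[:,1]>-.4)&(p[:,2]>.02)&(p[:,2]<.25)]
    for z in(.02,.05,.08,.12,.16):
        q=w[(w[:,2]>z)&(w[:,2]<z+.04)]
        if len(q): print(n,'wrap z',z,'ymax',np.percentile(q[:,1],99.8).round(3),'xmin',np.percentile(q[:,0],.2).round(3))
        for a,b in((.5,.62),(.62,.74)):
            e=q[(q[:,0]>a)&(q[:,0]<b)]
            if len(e)>5: print('    x',a,b,np.percentile(e[:,1],99).round(3))
    g=p[(p[:,0]>.36)&(p[:,0]<.75)&(p[:,1]>.23)&(p[:,1]<.42)&(p[:,2]>.02)]
    for z in(.02,.05,.09,.13):
        for a in(.36,.45,.55,.65):
            e=g[(g[:,2]>z)&(g[:,0]>a)&(g[:,0]<a+.1)]
            if len(e)>5: print('slicer',n,z,a,'ymin',np.percentile(e[:,1],1).round(3),'xmin',e[:,0].min().round(3))
E
```

```text
top wrap z 0.02 ymax -0.171 xmin 0.501
    x 0.5 0.62 -0.292
    x 0.62 0.74 -0.292
top wrap z 0.05 ymax -0.29 xmin 0.514
    x 0.5 0.62 -0.292
    x 0.62 0.74 -0.292
top wrap z 0.08 ymax -0.291 xmin 0.689
    x 0.62 0.74 -0.292
top wrap z 0.12 ymax -0.292 xmin 0.713
    x 0.62 0.74 -0.292
top wrap z 0.16 ymax -0.292 xmin 0.584
    x 0.5 0.62 -0.309
    x 0.62 0.74 -0.303
slicer top 0.02 0.36 ymin 0.232 xmin 0.382
slicer top 0.02 0.45 ymin 0.24 xmin 0.45
slicer top 0.02 0.55 ymin 0.375 xmin 0.55
slicer top 0.02 0.65 ymin 0.301 xmin 0.65
slicer top 0.05 0.36 ymin 0.231 xmin 0.397
slicer top 0.05 0.45 ymin 0.277 xmin 0.45
slicer top 0.05 0.55 ymin 0.377 xmin 0.55
slicer top 0.05 0.65 ymin 0.371 xmin 0.65
slicer top 0.09 0.45 ymin 0.333 xmin 0.516
slicer top 0.09 0.55 ymin 0.366 xmin 0.55
slicer top 0.13 0.45 ymin 0.333 xmin 0.516
slicer top 0.13 0.55 ymin 0.366 xmin 0.55
scene wrap z 0.02 ymax -0.172 xmin 0.501
    x 0.5 0.62 -0.293
    x 0.62 0.74 -0.296
scene wrap z 0.05 ymax -0.292 xmin 0.513
    x 0.5 0.62 -0.292
    x 0.62 0.74 -0.292
scene wrap z 0.08 ymax -0.292 xmin 0.687
    x 0.62 0.74 -0.292
scene wrap z 0.12 ymax -0.292 xmin 0.712
    x 0.62 0.74 -0.292
scene wrap z 0.16 ymax -0.292 xmin 0.583
    x 0.5 0.62 -0.309
    x 0.62 0.74 -0.293
slicer scene 0.02 0.36 ymin 0.231 xmin 0.386
slicer scene 0.02 0.45 ymin 0.234 xmin 0.45
slicer scene 0.02 0.55 ymin 0.391 xmin 0.55
slicer scene 0.02 0.65 ymin 0.3 xmin 0.65
slicer scene 0.05 0.36 ymin 0.231 xmin 0.396
slicer scene 0.05 0.45 ymin 0.235 xmin 0.45
slicer scene 0.05 0.55 ymin 0.396 xmin 0.55
slicer scene 0.05 0.65 ymin 0.397 xmin 0.65
slicer scene 0.09 0.45 ymin 0.334 xmin 0.517
slicer scene 0.13 0.45 ymin 0.334 xmin 0.517
```

{"method": "step_arm", "body": {
  "increments": [
    {"tx": 0,"ty": 0,"tz": 40,"ax": 0,"ay": 0,"az": 0,"claw": 1},
    {"tx": 0,"ty": 0,"tz": 40,"ax": 0,"ay": 0,"az": 0,"claw": 1},
    {"tx": 0,"ty": -40,"tz": 0,"ax": 0,"ay": 0,"az": 0,"claw": 1},
    {"tx": 0,"ty": -40,"tz": 0,"ax": 0,"ay": 0,"az": 0,"claw": 1},
    {"tx": 0,"ty": -40,"tz": 0,"ax": 0,"ay": 0,"az": 0,"claw": 1},
    {"tx": 0,"ty": -40,"tz": 0,"ax": 0,"ay": 0,"az": 0,"claw": 1},
    {"tx": 0,"ty": -40,"tz": 0,"ax": 0,"ay": 0,"az": 0,"claw": 1},
    {"tx": 0,"ty": -30,"tz": 0,"ax": 0,"ay": 0,"az": 0,"claw": 1},
    {"tx": 30,"ty": -35,"tz": 0,"ax": 0,"ay": 0,"az": 0,"claw": 1},
    {"tx": 30,"ty": -35,"tz": 0,"ax": 0,"ay": 0,"az": 0,"claw": 1},
    {"tx": 30,"ty": -30,"tz": 0,"ax": 0,"ay": 0,"az": 0,"claw": 1},
    {"tx": 30,"ty": -20,"tz": 0,"ax": 0,"ay": 0,"az": 0,"claw": 1}
  ]
}}

```text
time_s: 1.3
tcp_pos: [0.348, 0.2834, 0.2975]
eef_rot: [-179.9, 0.0, -19.7]
contact_force: [0.1, 1.2, 0.5]
gripper_width: 0.0878
```

{"method": "step_arm", "body": {
  "increments": [
    {"tx": 0,"ty": -43,"tz": 0,"ax": 0,"ay": 0,"az": 0,"claw": 1},
    {"tx": 0,"ty": -43.4,"tz": 0,"ax": 0,"ay": 0,"az": 0,"claw": 1},
    {"tx": 45,"ty": 0,"tz": 0,"ax": 0,"ay": 0,"az": 0,"claw": 0.2},
    {"tx": 45,"ty": 0,"tz": 0,"ax": 0,"ay": 0,"az": 0,"claw": 0.2},
    {"tx": 45,"ty": 0,"tz": 0,"ax": 0,"ay": 0,"az": 0,"claw": 0.2},
    {"tx": 45,"ty": 0,"tz": 0,"ax": 0,"ay": 0,"az": 0,"claw": 0.2},
    {"tx": 45,"ty": 0,"tz": 0,"ax": 0,"ay": 0,"az": 0,"claw": 0.2},
    {"tx": 45,"ty": 0,"tz": 0,"ax": 0,"ay": 0,"az": 0,"claw": 0.2},
    {"tx": 43.5,"ty": 0,"tz": 0,"ax": 0,"ay": 0,"az": 0,"claw": 0.2},
    {"tx": 0,"ty": 0,"tz": -45,"ax": 0,"ay": 0,"az": 0,"claw": 0.2},
    {"tx": 0,"ty": 0,"tz": -45,"ax": 0,"ay": 0,"az": 0,"claw": 0.2},
    {"tx": 0,"ty": 0,"tz": 0,"ax": 0,"ay": 0,"az": 0,"claw": 0.2}
  ],
  "newtons": 15
}}

```text
time_s: 2.5
tcp_pos: [0.6572, 0.1974, 0.1989]
eef_rot: [179.5, 0.6, -19.8]
contact_force: [-1.0, 0.0, -0.7]
gripper_width: 0.0522
```

```bash
python3 - <<'E'
from h import *
c=cap('wrist','w1.png'); st=r.get_state(); print(st['tcp_pos'],st['eef_rot'],st['gripper_width'])
W=world(c); p=W[(c['depth']>0)]
m=(p[:,2]>.056)&(p[:,2]<.075)&(abs(p[:,0]-.6615)<.04)&(abs(p[:,1]-.197)<.04)
print(m.sum(), cv2.minAreaRect(p[m][:,:2].astype(np.float32)*1000) if m.sum()>5 else '')
E
```

```text
[0.65927821 0.19797336 0.20373508] [179.66953673   0.27848533 -19.71589391] 0.05254769231561423
536 ((663.2177734375, 197.53001403808594), (30.009307861328125, 29.98579216003418), 35.482940673828125)
```

View pics/w1.png

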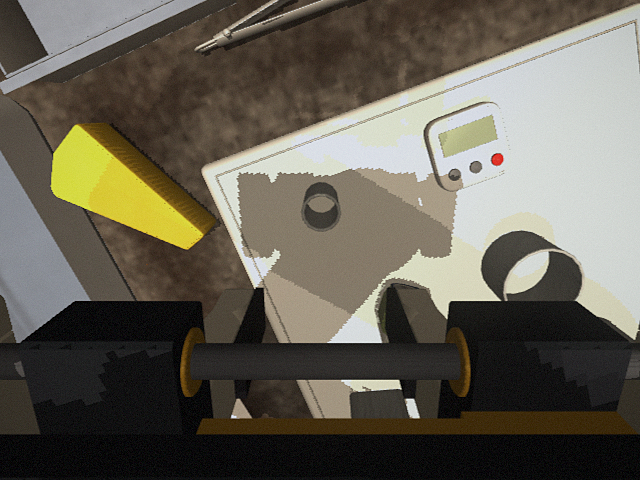

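The wrist view shows round_small at (321,206), with the wedge at (200,230) and the timer at (468,145) clear of the fingers. It places the cutter within 2 mm of the top camera's position.

{"method": "step_arm", "body": {
  "increments": [
    {"tx": 1,"ty": 0,"tz": -40,"ax": 0,"ay": 0,"az": 0,"claw": 0.2},
    {"tx": 0,"ty": 0,"tz": -40,"ax": 0,"ay": 0,"az": 0,"claw": 0.2},
    {"tx": 0,"ty": 0,"tz": -40,"ax": 0,"ay": 0,"az": 0,"claw": 0.2},
    {"tx": 0,"ty": 0,"tz": -25,"ax": 0,"ay": 0,"az": 0,"claw": 0.2},
    {"tx": 0,"ty": 0,"tz": -11,"ax": 0,"ay": 0,"az": 0,"claw": 0.2},
    {"tx": 0,"ty": 0,"tz": 0,"ax": 0,"ay": 0,"az": 0,"claw": 0.2},
    {"tx": 0,"ty": 0,"tz": 0,"ax": 0,"ay": 0,"az": 0,"claw": 0.2},
    {"tx": 0,"ty": 0,"tz": 0,"ax": 0,"ay": 0,"az": 0,"claw": -0.1},
    {"tx": 0,"ty": 0,"tz": 0,"ax": 0,"ay": 0,"az": 0,"claw": -0.5},
    {"tx": 0,"ty": 0,"tz": 0,"ax": 0,"ay": 0,"az": 0,"claw": -0.5},
    {"tx": 0,"ty": 0,"tz": 0,"ax": 0,"ay": 0,"az": 0,"claw": -0.5},
    {"tx": 0,"ty": 0,"tz": 0,"ax": 0,"ay": 0,"az": 0,"claw": -0.5}
  ],
  "newtons": 15
}}

```text
time_s: 3.75
tcp_pos: [0.6624, 0.1991, 0.0518]
eef_rot: [-180.0, -0.0, -19.7]
contact_force: [-0.8, -2.1, 3.4]
gripper_width: 0.0291
```

{"method": "step_arm", "body": {
  "increments": [
    {"tx": 0,"ty": 0,"tz": 30,"ax": 0,"ay": 0,"az": 0,"claw": -0.6},
    {"tx": 0,"ty": 0,"tz": 40,"ax": 0,"ay": 0,"az": 0,"claw": -0.6},
    {"tx": 0,"ty": 0,"tz": 40,"ax": 0,"ay": 0,"az": 0,"claw": -0.6},
    {"tx": -20,"ty": -36,"tz": 20,"ax": 0,"ay": 0,"az": 0,"claw": -0.6},
    {"tx": -22,"ty": -40,"tz": 0,"ax": 0,"ay": 0,"az": 0,"claw": -0.6},
    {"tx": -22,"ty": -40,"tz": 0,"ax": 0,"ay": 0,"az": 0,"claw": -0.6},
    {"tx": -22,"ty": -40,"tz": 0,"ax": 0,"ay": 0,"az": 0,"claw": -0.6},
    {"tx": -22,"ty": -40,"tz": 0,"ax": 0,"ay": 0,"az": 0,"claw": -0.6},
    {"tx": -22,"ty": -40,"tz": 0,"ax": 0,"ay": 0,"az": 0,"claw": -0.6},
    {"tx": -22,"ty": -40,"tz": 0,"ax": 0,"ay": 0,"az": 0,"claw": -0.6},
    {"tx": -22,"ty": -40,"tz": 0,"ax": 0,"ay": 0,"az": 0,"claw": -0.6},
    {"tx": -20,"ty": -36.5,"tz": 0,"ax": 0,"ay": 0,"az": 0,"claw": -0.6}
  ],
  "newtons": 15
}}

```text
time_s: 4.95
tcp_pos: [0.4666, -0.1548, 0.1812]
eef_rot: [-180.0, -0.0, -19.7]
contact_force: [1.3, -1.0, -0.0]
gripper_width: 0.0286
```

{"method": "step_arm", "body": {
  "increments": [
    {"tx": 0,"ty": 0,"tz": 0,"ax": 0,"ay": 0,"az": 0,"claw": -0.6},
    {"tx": 0,"ty": 0,"tz": 0,"ax": 0,"ay": 0,"az": 0,"claw": -0.6},
    {"tx": 0,"ty": 0,"tz": 0,"ax": 0,"ay": 0,"az": 0,"claw": -0.6}
  ]
}}

```text
time_s: 5.25
tcp_pos: [0.4684, -0.1531, 0.1811]
eef_rot: [-180.0, -0.0, -19.7]
contact_force: [-0.4, -0.2, -0.3]
gripper_width: 0.0289
```

```bash
cat >> h.py <<'E'
def box(W,d,n,cx,cy,rad,zl,zh):
    p=W[(d>0)]; p=p[(p[:,2]>zl)&(p[:,2]<zh)&(np.hypot(p[:,0]-cx,p[:,1]-cy)<rad)]
    if len(p)<8: print(n,len(p)); return
    (x,y),(w,h),a=cv2.minAreaRect(p[:,:2].astype(np.float32)*1000)
    print(n,len(p),'c',round(x,1),round(y,1),'wh',round(w,1),round(h,1),'a',round(a,1),'zmin/max',p[:,2].min().round(4),p[:,2].max().round(4))
E
python3 - <<'E'
from h import *
c=cap('wrist','w2.png'); st=r.get_state(); print(st['time_s'],st['tcp_pos'],st['eef_rot'],st['gripper_width'])
W=world(c); d=c['depth']
box(W,d,'rt',.468,-.1535,.055,.008,.02)
box(W,d,'cutter',.468,-.1535,.03,.1,.182)
t=cap('top'); W=world(t); d=t['depth']
box(W,d,'rt',.468,-.1535,.055,.008,.02)
E
```

```text
5.3 [ 0.46851587 -0.15282798  0.18102623] [-1.79994615e+02 -3.08798132e-03 -1.96559951e+01] 0.028586924371403435
rt 892 c 471.7 -154.3 wh 84.2 78.5 a 71.5 zmin/max 0.008 0.016
cutter 2833 c 470.4 -154.1 wh 28.6 28.6 a 42.2 zmin/max 0.1446 0.182
rt 64 c 433.3 -156.7 wh 14.0 61.0 a 5.8 zmin/max 0.0093 0.0159
```

View pics/w2.png

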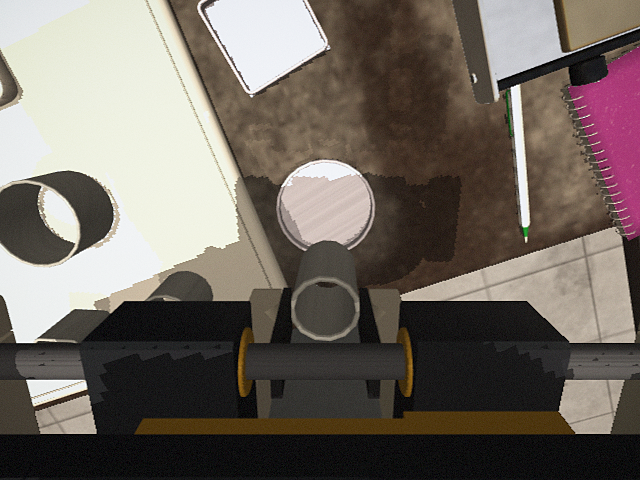

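The wrist view shows round_small held upright at (326,290), right over the round tin at (326,205).

{"method": "step_arm", "body": {
  "increments": [
    {"tx": 0.5,"ty": 0,"tz": -40,"ax": 0,"ay": 0,"az": 0,"claw": -0.6},
    {"tx": 0,"ty": 0,"tz": -40,"ax": 0,"ay": 0,"az": 0,"claw": -0.6},
    {"tx": 0,"ty": 0,"tz": -30,"ax": 0,"ay": 0,"az": 0,"claw": -0.6},
    {"tx": 0,"ty": 0,"tz": -15,"ax": 0,"ay": 0,"az": 0,"claw": -0.6},
    {"tx": 0,"ty": 0,"tz": -8,"ax": 0,"ay": 0,"az": 0,"claw": -0.6},
    {"tx": 0,"ty": 0,"tz": -4,"ax": 0,"ay": 0,"az": 0,"claw": -0.6},
    {"tx": 0,"ty": 0,"tz": -3,"ax": 0,"ay": 0,"az": 0,"claw": -0.6},
    {"tx": 0,"ty": 0,"tz": 0,"ax": 0,"ay": 0,"az": 0,"claw": -0.6},
    {"tx": 0,"ty": 0,"tz": 0,"ax": 0,"ay": 0,"az": 0,"claw": -0.6},
    {"tx": 0,"ty": 0,"tz": 0,"ax": 0,"ay": 0,"az": 0,"claw": -0.6}
  ]
}}

```text
time_s: 6.35
tcp_pos: [0.469, -0.1534, 0.0417]
eef_rot: [-180.0, -0.1, -19.7]
contact_force: [0.3, 0.5, -0.8]
gripper_width: 0.0287
```

{"method": "step_arm", "body": {
  "increments": [
    {"tx": 0,"ty": 0,"tz": -1,"ax": 0,"ay": 0,"az": 0,"claw": -0.6},
    {"tx": 0,"ty": 0,"tz": 0,"ax": 0,"ay": 0,"az": 0,"claw": -0.6},
    {"tx": 0,"ty": 0,"tz": 0,"ax": 0,"ay": 0,"az": 0,"claw": -0.6}
  ]
}}

```text
time_s: 6.65
tcp_pos: [0.4685, -0.1535, 0.0401]
eef_rot: [-180.0, -0.0, -19.7]
contact_force: [-0.1, 0.2, -0.4]
gripper_width: 0.029
```

Now half-millimetre steps until the force shows contact.

{"method": "step_arm", "body": {
  "increments": [
    {"tx": 0,"ty": 0,"tz": -0.5,"ax": 0,"ay": 0,"az": 0,"claw": -0.6},
    {"tx": 0,"ty": 0,"tz": -0.5,"ax": 0,"ay": 0,"az": 0,"claw": -0.6},
    {"tx": 0,"ty": 0,"tz": 0,"ax": 0,"ay": 0,"az": 0,"claw": -0.6},
    {"tx": 0,"ty": 0,"tz": 0,"ax": 0,"ay": 0,"az": 0,"claw": -0.6}
  ]
}}

```text
time_s: 7.05
tcp_pos: [0.4685, -0.1534, 0.039]
eef_rot: [180.0, 0.0, -19.7]
contact_force: [-0.7, -1.0, -1.4]
gripper_width: 0.0289
```

{"method": "step_arm", "body": {
  "increments": [
    {"tx": 0,"ty": 0,"tz": -0.5,"ax": 0,"ay": 0,"az": 0,"claw": -0.6},
    {"tx": 0,"ty": 0,"tz": 0,"ax": 0,"ay": 0,"az": 0,"claw": -0.6},
    {"tx": 0,"ty": 0,"tz": 0,"ax": 0,"ay": 0,"az": 0,"claw": -0.6}
  ]
}}

```text
time_s: 7.35
tcp_pos: [0.4687, -0.1535, 0.0388]
eef_rot: [-180.0, -0.0, -19.7]
contact_force: [0.5, -0.5, 1.9]
gripper_width: 0.0289
```

{"method": "step_arm", "body": {
  "increments": [
    {"tx": 0,"ty": 0,"tz": -0.5,"ax": 0,"ay": 0,"az": 0,"claw": -0.6},
    {"tx": 0,"ty": 0,"tz": 0,"ax": 0,"ay": 0,"az": 0,"claw": -0.6},
    {"tx": 0,"ty": 0,"tz": 0,"ax": 0,"ay": 0,"az": 0,"claw": -0.6}
  ]
}}

```text
time_s: 7.65
tcp_pos: [0.469, -0.1536, 0.0386]
eef_rot: [-180.0, -0.1, -19.7]
contact_force: [-1.5, -0.8, 6.6]
gripper_width: 0.0289
```

{"method": "step_arm", "body": {
  "increments": [
    {"tx": 0,"ty": 0,"tz": 0,"ax": 0,"ay": 0,"az": 0,"claw": -0.2},
    {"tx": 0,"ty": 0,"tz": 0,"ax": 0,"ay": 0,"az": 0,"claw": 0.1},
    {"tx": 0,"ty": 0,"tz": 0,"ax": 0,"ay": 0,"az": 0,"claw": 0.1},
    {"tx": 0,"ty": 0,"tz": 20,"ax": 0,"ay": 0,"az": 0,"claw": 0.1},
    {"tx": 0,"ty": 0,"tz": 40,"ax": 0,"ay": 0,"az": 0,"claw": 0.1},
    {"tx": 0,"ty": 0,"tz": 40,"ax": 0,"ay": 0,"az": 0,"claw": 0.1},
    {"tx": 0,"ty": 20,"tz": 32,"ax": 0,"ay": 0,"az": 0,"claw": 0.5},
    {"tx": -8,"ty": 40,"tz": 0,"ax": 0,"ay": 0,"az": 0,"claw": 0.5},
    {"tx": -12,"ty": 40,"tz": 0,"ax": 0,"ay": 0,"az": 0,"claw": 0.5},
    {"tx": -12,"ty": 45,"tz": 0,"ax": 0,"ay": 0,"az": 0,"claw": 0.5},
    {"tx": 0,"ty": 0,"tz": 0,"ax": 0,"ay": 0,"az": 0,"claw": 0.5},
    {"tx": 0,"ty": 0,"tz": 0,"ax": 0,"ay": 0,"az": 0,"claw": 0.5}
  ]
}}

```text
time_s: 8.85
tcp_pos: [0.4363, -0.0072, 0.1702]
eef_rot: [-180.0, -0.0, -19.5]
contact_force: [-0.7, 0.2, -0.5]
gripper_width: 0.0655
```

```bash
python3 - <<'E'
from h import *
c=cap('wrist','w3.png'); st=r.get_state(); print(st['time_s'],st['tcp_pos'],st['eef_rot'],st['gripper_width'])
W=world(c); d=c['depth']
box(W,d,'rm',.436,-.0084,.04,.056,.075)
t=cap('top','top2.png'); W=world(t); d=t['depth']
box(W,d,'rs',.468,-.1535,.03,.03,.07)
box(W,d,'rt',.468,-.1535,.055,.008,.02)
cv2.imwrite('pics/t2c.png',cv2.resize(t['image'][150:350,340:480],None,fx=3,fy=3))
E
```

```text
8.9 [ 0.43643334 -0.00810657  0.17004139] [-1.79999413e+02  2.72644505e-03 -1.96078257e+01] 0.06562676152852187
rm 1103 c 437.2 -8.1 wh 48.4 47.8 a 41.0 zmin/max 0.056 0.0689
rs 9 c 463.7 -167.7 wh 1.0 12.4 a 69.8 zmin/max 0.0508 0.0569
rt 104 c 458.0 -180.4 wh 26.8 77.3 a 69.6 zmin/max 0.008 0.0175
```

View pics/t2c.png

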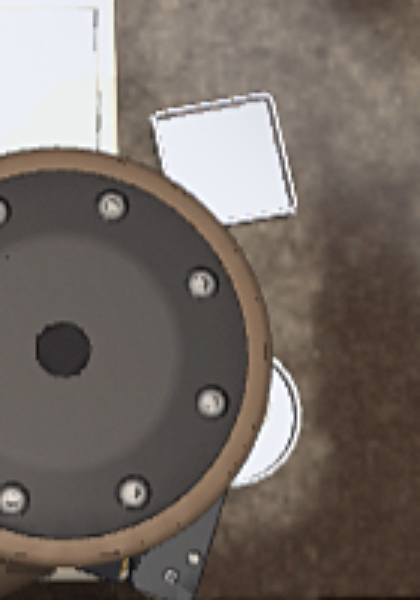

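The arm hides the round tin in this top crop, so I'll check it later from the wrist camera. The gripper is centred over round_mid, so I'll grasp it now.

{"method": "step_arm", "body": {
  "increments": [
    {"tx": 0,"ty": 0,"tz": -40,"ax": 0,"ay": 0,"az": 0,"claw": 0.5},
    {"tx": 0,"ty": 0,"tz": -40,"ax": 0,"ay": 0,"az": 0,"claw": 0.5},
    {"tx": 0,"ty": 0,"tz": -25,"ax": 0,"ay": 0,"az": 0,"claw": 0.5},
    {"tx": 0,"ty": 0,"tz": -13.5,"ax": 0,"ay": 0,"az": 0,"claw": 0.5},
    {"tx": 0,"ty": 0,"tz": 0,"ax": 0,"ay": 0,"az": 0,"claw": 0.5},
    {"tx": 0,"ty": 0,"tz": 0,"ax": 0,"ay": 0,"az": 0,"claw": 0.5},
    {"tx": 0,"ty": 0,"tz": 0,"ax": 0,"ay": 0,"az": 0,"claw": 0.25},
    {"tx": 0,"ty": 0,"tz": 0,"ax": 0,"ay": 0,"az": 0,"claw": 0},
    {"tx": 0,"ty": 0,"tz": 0,"ax": 0,"ay": 0,"az": 0,"claw": -0.1},
    {"tx": 0,"ty": 0,"tz": 0,"ax": 0,"ay": 0,"az": 0,"claw": -0.1},
    {"tx": 0,"ty": 0,"tz": 0,"ax": 0,"ay": 0,"az": 0,"claw": -0.1},
    {"tx": 0,"ty": 0,"tz": 0,"ax": 0,"ay": 0,"az": 0,"claw": -0.1}
  ]
}}

```text
time_s: 10.15
tcp_pos: [0.4371, -0.0082, 0.0522]
eef_rot: [-180.0, -0.1, -19.7]
contact_force: [-0.1, 0.5, 6.2]
gripper_width: 0.0468
```

{"method": "step_arm", "body": {
  "increments": [
    {"tx": 0,"ty": 0,"tz": 20,"ax": 0,"ay": 0,"az": 0,"claw": -0.1},
    {"tx": 0,"ty": 0,"tz": 40,"ax": 0,"ay": 0,"az": 0,"claw": -0.1},
    {"tx": 0,"ty": 0,"tz": 40,"ax": 0,"ay": 0,"az": 0,"claw": -0.1},
    {"tx": 0,"ty": 0,"tz": 30,"ax": 0,"ay": 0,"az": 0,"claw": -0.1},
    {"tx": 8,"ty": -36,"tz": 0,"ax": 0,"ay": 0,"az": 0,"claw": -0.1},
    {"tx": 8,"ty": -36,"tz": 0,"ax": 0,"ay": 0,"az": 0,"claw": -0.1},
    {"tx": 8,"ty": -37,"tz": 0,"ax": 0,"ay": 0,"az": 0,"claw": -0.1},
    {"tx": 8,"ty": -36,"tz": 0,"ax": 0,"ay": 0,"az": 0,"claw": -0.1},
    {"tx": 0,"ty": 0,"tz": 0,"ax": 0,"ay": 0,"az": 0,"claw": -0.1},
    {"tx": 0,"ty": 0,"tz": 0,"ax": 0,"ay": 0,"az": 0,"claw": -0.1},
    {"tx": 0,"ty": 0,"tz": 0,"ax": 0,"ay": 0,"az": 0,"claw": -0.1}
  ]
}}

```text
time_s: 11.25
tcp_pos: [0.4681, -0.153, 0.1812]
eef_rot: [-180.0, 0.0, -19.7]
contact_force: [0.9, 0.7, 0.2]
gripper_width: 0.0466
```

```bash
python3 - <<'E'
from h import *
c=cap('wrist','w4.png'); st=r.get_state(); print(st['time_s'],st['tcp_pos'],st['eef_rot'],st['gripper_width'])
W=world(c); d=c['depth']
box(W,d,'rs',.468,-.1535,.03,.045,.06)
box(W,d,'rt',.468,-.1535,.055,.009,.018)
box(W,d,'cutter',.468,-.1535,.03,.1,.182)
E
```

```text
11.3 [ 0.4682157  -0.15269024  0.18142851] [-1.79992923e+02  2.16624041e-02 -1.96557488e+01] 0.04669275602946804
rs 315 c 472.7 -156.4 wh 30.1 22.7 a 64.9 zmin/max 0.045 0.0554
rt 895 c 475.6 -155.7 wh 84.2 70.3 a 70.1 zmin/max 0.009 0.018
cutter 5278 c 469.0 -152.5 wh 45.9 47.0 a 58.8 zmin/max 0.1438 0.182
```

View pics/w4.png

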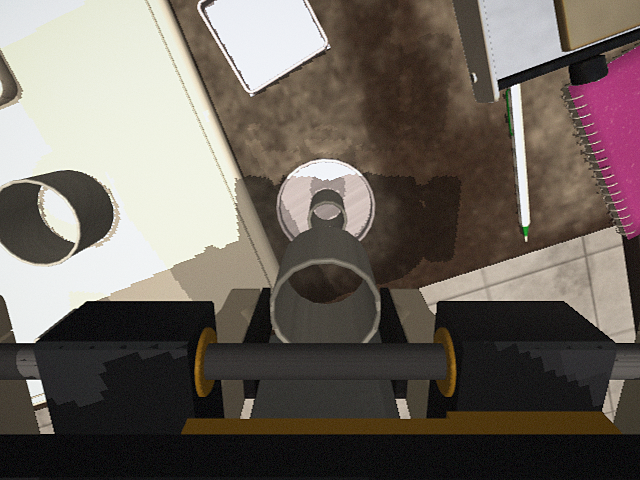

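round_small stands upright in the tin at (327,210), and round_mid is held upright above it, in line at (326,300). Lowering now.

{"method": "step_arm", "body": {
  "increments": [
    {"tx": 0.4,"ty": -1,"tz": -40,"ax": 0,"ay": 0,"az": 0,"claw": -0.1},
    {"tx": 0,"ty": 0,"tz": -40,"ax": 0,"ay": 0,"az": 0,"claw": -0.1},
    {"tx": 0,"ty": 0,"tz": -20,"ax": 0,"ay": 0,"az": 0,"claw": -0.1},
    {"tx": 0,"ty": 0,"tz": -15,"ax": 0,"ay": 0,"az": 0,"claw": -0.1},
    {"tx": 0,"ty": 0,"tz": -15,"ax": 0,"ay": 0,"az": 0,"claw": -0.1},
    {"tx": 0,"ty": 0,"tz": -8,"ax": 0,"ay": 0,"az": 0,"claw": -0.1},
    {"tx": 0,"ty": 0,"tz": -2,"ax": 0,"ay": 0,"az": 0,"claw": -0.1},
    {"tx": 0,"ty": 0,"tz": -0.5,"ax": 0,"ay": 0,"az": 0,"claw": -0.1},
    {"tx": 0,"ty": 0,"tz": -0.5,"ax": 0,"ay": 0,"az": 0,"claw": -0.1},
    {"tx": 0,"ty": 0,"tz": 0,"ax": 0,"ay": 0,"az": 0,"claw": -0.1},
    {"tx": 0,"ty": 0,"tz": 0,"ax": 0,"ay": 0,"az": 0,"claw": -0.1}
  ]
}}

```text
time_s: 12.4
tcp_pos: [0.4692, -0.1544, 0.0411]
eef_rot: [-180.0, -0.1, -19.7]
contact_force: [-0.4, 0.6, -1.2]
gripper_width: 0.0467
```

{"method": "step_arm", "body": {
  "increments": [
    {"tx": 0,"ty": 0,"tz": -0.5,"ax": 0,"ay": 0,"az": 0,"claw": -0.1},
    {"tx": 0,"ty": 0,"tz": 0,"ax": 0,"ay": 0,"az": 0,"claw": -0.1},
    {"tx": 0,"ty": 0,"tz": 0,"ax": 0,"ay": 0,"az": 0,"claw": -0.1}
  ]
}}

```text
time_s: 12.7
tcp_pos: [0.4689, -0.1545, 0.0401]
eef_rot: [-180.0, -0.0, -19.7]
contact_force: [0.4, -0.0, -0.5]
gripper_width: 0.0468
```

{"method": "step_arm", "body": {
  "increments": [
    {"tx": 0,"ty": 0,"tz": -0.5,"ax": 0,"ay": 0,"az": 0,"claw": -0.1},
    {"tx": 0,"ty": 0,"tz": 0,"ax": 0,"ay": 0,"az": 0,"claw": -0.1},
    {"tx": 0,"ty": 0,"tz": 0,"ax": 0,"ay": 0,"az": 0,"claw": -0.1}
  ]
}}

```text
time_s: 13.0
tcp_pos: [0.4689, -0.1544, 0.0395]
eef_rot: [180.0, 0.0, -19.7]
contact_force: [-0.2, 0.5, -0.7]
gripper_width: 0.0468
```

{"method": "step_arm", "body": {
  "increments": [
    {"tx": 0,"ty": 0,"tz": -0.5,"ax": 0,"ay": 0,"az": 0,"claw": -0.1},
    {"tx": 0,"ty": 0,"tz": 0,"ax": 0,"ay": 0,"az": 0,"claw": -0.1},
    {"tx": 0,"ty": 0,"tz": 0,"ax": 0,"ay": 0,"az": 0,"claw": -0.1}
  ]
}}

```text
time_s: 13.3
tcp_pos: [0.469, -0.1545, 0.0393]
eef_rot: [180.0, -0.0, -19.7]
contact_force: [-1.4, 0.2, 3.9]
gripper_width: 0.0465
```

{"method": "step_arm", "body": {
  "increments": [
    {"tx": 0,"ty": 0,"tz": -0.4,"ax": 0,"ay": 0,"az": 0,"claw": -0.1},
    {"tx": 0,"ty": 0,"tz": 0,"ax": 0,"ay": 0,"az": 0,"claw": -0.1},
    {"tx": 0,"ty": 0,"tz": 0,"ax": 0,"ay": 0,"az": 0,"claw": -0.1}
  ]
}}

```text
time_s: 13.6
tcp_pos: [0.469, -0.1545, 0.0392]
eef_rot: [180.0, -0.0, -19.7]
contact_force: [-3.0, 1.0, 8.5]
gripper_width: 0.0465
```

{"method": "step_arm", "body": {
  "increments": [
    {"tx": 0,"ty": 0,"tz": 0,"ax": 0,"ay": 0,"az": 0,"claw": 0.2},
    {"tx": 0,"ty": 0,"tz": 0,"ax": 0,"ay": 0,"az": 0,"claw": 0.5},
    {"tx": 0,"ty": 0,"tz": 0,"ax": 0,"ay": 0,"az": 0,"claw": 0.5},
    {"tx": 0,"ty": 0,"tz": 20,"ax": 0,"ay": 0,"az": 0,"claw": 0.5},
    {"tx": 0,"ty": 0,"tz": 40,"ax": 0,"ay": 0,"az": 0,"claw": 0.5},
    {"tx": 0,"ty": 0,"tz": 40,"ax": 0,"ay": 0,"az": -7.3,"claw": 0.5},
    {"tx": 0,"ty": 0,"tz": 40,"ax": 0,"ay": 0,"az": -7,"claw": 0.9},
    {"tx": 14,"ty": 40,"tz": 0,"ax": 0,"ay": 0,"az": -8,"claw": 0.9},
    {"tx": 14,"ty": 40,"tz": 0,"ax": 0,"ay": 0,"az": -8,"claw": 0.9},
    {"tx": 14,"ty": 40,"tz": 0,"ax": 0,"ay": 0,"az": -8,"claw": 0.9},
    {"tx": 15,"ty": 40,"tz": 0,"ax": 0,"ay": 0,"az": -8,"claw": 0.9},
    {"tx": 15,"ty": 41,"tz": 0,"ax": 0,"ay": 0,"az": -8,"claw": 0.9}
  ]
}}

```text
time_s: 14.8
tcp_pos: [0.5411, 0.0477, 0.1787]
eef_rot: [-180.0, 0.0, -74.2]
contact_force: [0.3, 0.1, -0.5]
gripper_width: 0.0832
```

{"method": "step_arm", "body": {
  "increments": [
    {"tx": 0,"ty": 0,"tz": 0,"ax": 0,"ay": 0,"az": -8,"claw": 0.9},
    {"tx": 0,"ty": 0,"tz": 0,"ax": 0,"ay": 0,"az": -8,"claw": 0.9},
    {"tx": 0,"ty": 0,"tz": 0,"ax": 0,"ay": 0,"az": 0,"claw": 0.9},
    {"tx": 0,"ty": 0,"tz": 0,"ax": 0,"ay": 0,"az": 0,"claw": 0.9}
  ]
}}

```text
time_s: 15.2
tcp_pos: [0.5407, 0.046, 0.1785]
eef_rot: [180.0, -0.0, -89.7]
contact_force: [-0.1, -0.1, 0.6]
gripper_width: 0.0833
```

```bash
python3 - <<'E'
from h import *
c=cap('wrist','w5.png'); st=r.get_state(); print(st['time_s'],st['tcp_pos'],st['eef_rot'],st['gripper_width'])
W=world(c); d=c['depth']
box(W,d,'rl',.541,.047,.045,.056,.075)
E
```

```text
15.25 [0.54068675 0.04582537 0.17857049] [ 1.79994273e+02 -6.53670585e-04 -8.96886388e+01] 0.08327439759235983
rl 1486 c 542.0 46.7 wh 66.0 66.1 a 41.2 zmin/max 0.056 0.0691
```

View pics/w5.png

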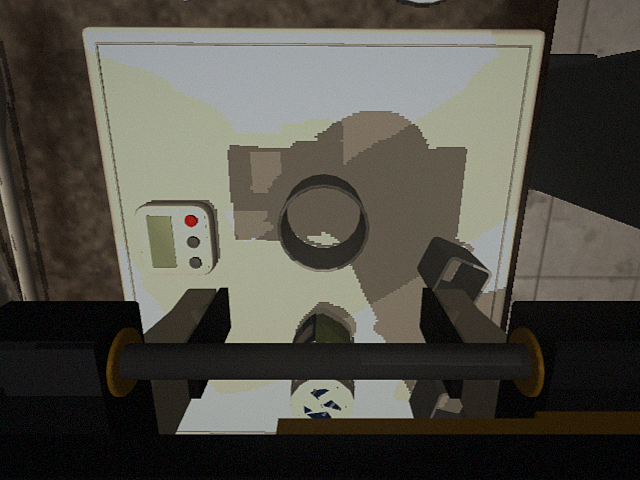

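round_large is centred between the fingers at (323,225). The timer at (175,237) and the jar at (323,400) are both clear.

{"method": "step_arm", "body": {
  "increments": [
    {"tx": 0.7,"ty": 0.5,"tz": -40,"ax": 0,"ay": 0,"az": 0,"claw": 0.9},
    {"tx": 0,"ty": 0,"tz": -40,"ax": 0,"ay": 0,"az": 0,"claw": 0.9},
    {"tx": 0,"ty": 0,"tz": -25,"ax": 0,"ay": 0,"az": 0,"claw": 0.9},
    {"tx": 0,"ty": 0,"tz": -14,"ax": 0,"ay": 0,"az": 0,"claw": 0.9},
    {"tx": 0,"ty": 0,"tz": -8,"ax": 0,"ay": 0,"az": 0,"claw": 0.9},
    {"tx": 0,"ty": 0,"tz": 0,"ax": 0,"ay": 0,"az": 0,"claw": 0.9},
    {"tx": 0,"ty": 0,"tz": 0,"ax": 0,"ay": 0,"az": 0,"claw": 0.6},
    {"tx": 0,"ty": 0,"tz": 0,"ax": 0,"ay": 0,"az": 0,"claw": 0.3},
    {"tx": 0,"ty": 0,"tz": 0,"ax": 0,"ay": 0,"az": 0,"claw": 0.3},
    {"tx": 0,"ty": 0,"tz": 0,"ax": 0,"ay": 0,"az": 0,"claw": 0.3},
    {"tx": 0,"ty": 0,"tz": 0,"ax": 0,"ay": 0,"az": 0,"claw": 0.3}
  ]
}}

```text
time_s: 16.35
tcp_pos: [0.5421, 0.0467, 0.0525]
eef_rot: [-179.9, 0.0, -89.9]
contact_force: [-0.9, -0.1, 7.2]
gripper_width: 0.0643
```

{"method": "step_arm", "body": {
  "increments": [
    {"tx": 0,"ty": 0,"tz": 20,"ax": 0,"ay": 0,"az": 0,"claw": 0.3},
    {"tx": 0,"ty": 0,"tz": 40,"ax": 0,"ay": 0,"az": 0,"claw": 0.3},
    {"tx": 0,"ty": 0,"tz": 40,"ax": 0,"ay": 0,"az": 0,"claw": 0.3},
    {"tx": 0,"ty": 0,"tz": 30,"ax": 0,"ay": 0,"az": 0,"claw": 0.3},
    {"tx": -14,"ty": -40,"tz": 0,"ax": 0,"ay": 0,"az": 0,"claw": 0.3},
    {"tx": -14,"ty": -40,"tz": 0,"ax": 0,"ay": 0,"az": 0,"claw": 0.3},
    {"tx": -14,"ty": -40,"tz": 0,"ax": 0,"ay": 0,"az": 0,"claw": 0.3},
    {"tx": -15,"ty": -40,"tz": 0,"ax": 0,"ay": 0,"az": 0,"claw": 0.3},
    {"tx": -15.5,"ty": -40.5,"tz": 0,"ax": 0,"ay": 0,"az": 0,"claw": 0.3},
    {"tx": 0,"ty": 0,"tz": 0,"ax": 0,"ay": 0,"az": 0,"claw": 0.3},
    {"tx": 0,"ty": 0,"tz": 0,"ax": 0,"ay": 0,"az": 0,"claw": 0.3},
    {"tx": 0,"ty": 0,"tz": 0,"ax": 0,"ay": 0,"az": 0,"claw": 0.3}
  ]
}}

```text
time_s: 17.55
tcp_pos: [0.4691, -0.1536, 0.1816]
eef_rot: [-180.0, 0.0, -89.9]
contact_force: [0.1, -0.3, -1.1]
gripper_width: 0.0643
```

```bash
python3 - <<'E'
from h import *
c=cap('wrist','w6.png'); st=r.get_state(); print(st['time_s'],st['tcp_pos'],st['eef_rot'],st['gripper_width'])
W=world(c); d=c['depth']
box(W,d,'rm',.468,-.1535,.035,.045,.06)
box(W,d,'cutter',.468,-.1535,.045,.1,.182)
E
```

```text
17.6 [ 0.46924425 -0.15331616  0.18158889] [ 1.79997235e+02  8.44034871e-03 -8.98474622e+01] 0.06403506870462514
rm 701 c 467.3 -155.4 wh 44.6 48.4 a 21.5 zmin/max 0.045 0.0564
cutter 6815 c 468.8 -154.6 wh 65.0 62.1 a 86.9 zmin/max 0.1436 0.182
```

View pics/w6.png

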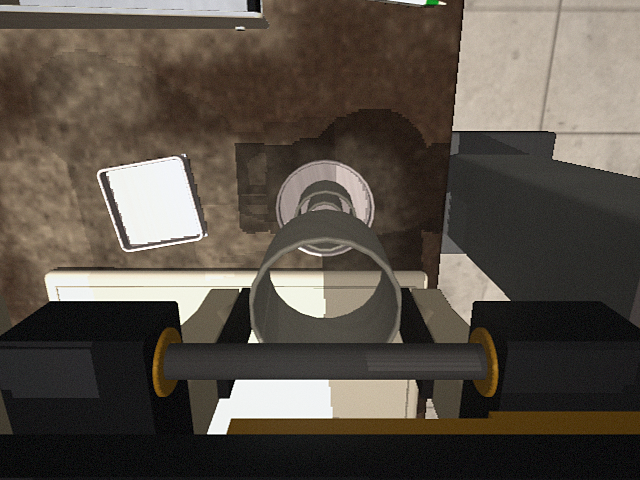

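The wrist view shows round_mid upright around round_small in the tin at (325,205), and round_large held in line above at (325,290).

{"method": "step_arm", "body": {
  "increments": [
    {"tx": -0.3,"ty": -0.8,"tz": -40,"ax": 0,"ay": 0,"az": 0,"claw": 0.3},
    {"tx": 0,"ty": 0,"tz": -40,"ax": 0,"ay": 0,"az": 0,"claw": 0.3},
    {"tx": 0,"ty": 0,"tz": -15,"ax": 0,"ay": 0,"az": 0,"claw": 0.3},
    {"tx": 0,"ty": 0,"tz": -15,"ax": 0,"ay": 0,"az": 0,"claw": 0.3},
    {"tx": 0,"ty": 0,"tz": -15,"ax": 0,"ay": 0,"az": 0,"claw": 0.3},
    {"tx": 0,"ty": 0,"tz": -10,"ax": 0,"ay": 0,"az": 0,"claw": 0.3},
    {"tx": 0,"ty": 0,"tz": -5,"ax": 0,"ay": 0,"az": 0,"claw": 0.3},
    {"tx": 0,"ty": 0,"tz": -0.5,"ax": 0,"ay": 0,"az": 0,"claw": 0.3},
    {"tx": 0,"ty": 0,"tz": -0.5,"ax": 0,"ay": 0,"az": 0,"claw": 0.3},
    {"tx": 0,"ty": 0,"tz": 0,"ax": 0,"ay": 0,"az": 0,"claw": 0.3},
    {"tx": 0,"ty": 0,"tz": 0,"ax": 0,"ay": 0,"az": 0,"claw": 0.3}
  ]
}}

```text
time_s: 18.7
tcp_pos: [0.4691, -0.1548, 0.0412]
eef_rot: [-179.9, 0.0, -89.9]
contact_force: [0.8, -0.1, -0.3]
gripper_width: 0.0638
```

{"method": "step_arm", "body": {
  "increments": [
    {"tx": 0,"ty": 0,"tz": -0.5,"ax": 0,"ay": 0,"az": 0,"claw": 0.3},
    {"tx": 0,"ty": 0,"tz": 0,"ax": 0,"ay": 0,"az": 0,"claw": 0.3},
    {"tx": 0,"ty": 0,"tz": 0,"ax": 0,"ay": 0,"az": 0,"claw": 0.3}
  ]
}}

```text
time_s: 19.0
tcp_pos: [0.4687, -0.1548, 0.0403]
eef_rot: [-180.0, 0.0, -89.9]
contact_force: [-0.1, 0.3, -0.7]
gripper_width: 0.0643
```

{"method": "step_arm", "body": {
  "increments": [
    {"tx": 0,"ty": 0,"tz": -0.4,"ax": 0,"ay": 0,"az": 0,"claw": 0.3},
    {"tx": 0,"ty": 0,"tz": 0,"ax": 0,"ay": 0,"az": 0,"claw": 0.3},
    {"tx": 0,"ty": 0,"tz": 0,"ax": 0,"ay": 0,"az": 0,"claw": 0.3}
  ]
}}

```text
time_s: 19.3
tcp_pos: [0.4686, -0.1548, 0.0397]
eef_rot: [180.0, -0.0, -89.9]
contact_force: [-1.2, 0.1, -1.1]
gripper_width: 0.064
```

{"method": "step_arm", "body": {
  "increments": [
    {"tx": 0,"ty": 0,"tz": -0.4,"ax": 0,"ay": 0,"az": 0,"claw": 0.3},
    {"tx": 0,"ty": 0,"tz": 0,"ax": 0,"ay": 0,"az": 0,"claw": 0.3},
    {"tx": 0,"ty": 0,"tz": 0,"ax": 0,"ay": 0,"az": 0,"claw": 0.3}
  ]
}}

```text
time_s: 19.6
tcp_pos: [0.4687, -0.1548, 0.0396]
eef_rot: [-180.0, -0.0, -89.9]
contact_force: [-2.4, 0.1, 4.2]
gripper_width: 0.0637
```

{"method": "step_arm", "body": {
  "increments": [
    {"tx": 0,"ty": 0,"tz": -0.3,"ax": 0,"ay": 0,"az": 0,"claw": 0.3},
    {"tx": 0,"ty": 0,"tz": 0,"ax": 0,"ay": 0,"az": 0,"claw": 0.3},
    {"tx": 0,"ty": 0,"tz": 0,"ax": 0,"ay": 0,"az": 0,"claw": 0.3}
  ]
}}

```text
time_s: 19.9
tcp_pos: [0.4687, -0.1548, 0.0395]
eef_rot: [-180.0, -0.0, -89.9]
contact_force: [-2.8, 0.9, 8.0]
gripper_width: 0.0644
```

{"method": "step_arm", "body": {
  "increments": [
    {"tx": 0,"ty": 0,"tz": 0,"ax": 0,"ay": 0,"az": 0,"claw": 0.6},
    {"tx": 0,"ty": 0,"tz": 0,"ax": 0,"ay": 0,"az": 0,"claw": 0.9},
    {"tx": 0,"ty": 0,"tz": 0,"ax": 0,"ay": 0,"az": 0,"claw": 0.9},
    {"tx": 0,"ty": 0,"tz": 20,"ax": 0,"ay": 0,"az": 0,"claw": 0.9},
    {"tx": 0,"ty": 0,"tz": 40,"ax": 0,"ay": 0,"az": 0,"claw": 0.9},
    {"tx": 0,"ty": 0,"tz": 40,"ax": 0,"ay": 0,"az": 0,"claw": 0.9},
    {"tx": 0,"ty": 20,"tz": 40,"ax": 0,"ay": 0,"az": 0,"claw": 0.3},
    {"tx": -5,"ty": 44,"tz": 0,"ax": 0,"ay": 0,"az": -7.6,"claw": 0.3},
    {"tx": -7,"ty": 45,"tz": 0,"ax": 0,"ay": 0,"az": -7.6,"claw": 0.3},
    {"tx": -7,"ty": 45,"tz": 0,"ax": 0,"ay": 0,"az": -7.6,"claw": 0.3},
    {"tx": -7,"ty": 45,"tz": 0,"ax": 0,"ay": 0,"az": 0,"claw": 0.3},
    {"tx": -6.5,"ty": 45,"tz": 0,"ax": 0,"ay": 0,"az": 0,"claw": 0.3}
  ]
}}

```text
time_s: 21.1
tcp_pos: [0.4374, 0.0811, 0.1792]
eef_rot: [-180.0, 0.0, -111.0]
contact_force: [1.1, -0.0, 0.0]
gripper_width: 0.0574
```

{"method": "step_arm", "body": {
  "increments": [
    {"tx": 0,"ty": 0,"tz": 0,"ax": 0,"ay": 0,"az": 0,"claw": 0.3},
    {"tx": 0,"ty": 0,"tz": 0,"ax": 0,"ay": 0,"az": 0,"claw": 0.3},
    {"tx": 0,"ty": 0,"tz": 0,"ax": 0,"ay": 0,"az": 0,"claw": 0.3}
  ]
}}

```text
time_s: 21.4
tcp_pos: [0.4379, 0.0791, 0.1789]
eef_rot: [180.0, -0.0, -111.0]
contact_force: [0.3, 0.7, -0.1]
gripper_width: 0.0571
```

```bash
python3 - <<'E'
from h import *
c=cap('wrist','w7.png'); st=r.get_state(); print(st['time_s'],st['tcp_pos'],st['eef_rot'],st['gripper_width'])
W=world(c); d=c['depth']
box(W,d,'ss',.436,.089,.035,.058,.075)
t=cap('top','top3.png'); W=world(t); d=t['depth']
for z in(.045,): box(W,d,'round nest',.468,-.1535,.05,z,.07)
box(W,d,'rt',.468,-.1535,.055,.008,.02)
box(W,d,'st',.617,-.157,.065,.008,.02)
cv2.imwrite('pics/t3c.png',cv2.resize(t['image'][170:330,360:480],None,fx=3,fy=3))
E
```

```text
21.45 [0.43800297 0.07872869 0.17891155] [ 1.79983929e+02 -2.17616800e-02 -1.11067755e+02] 0.05691203640062291
ss 837 c 436.9 89.0 wh 37.0 36.0 a 68.3 zmin/max 0.0581 0.0693
round nest 503 c 467.3 -154.6 wh 65.5 65.7 a 44.2 zmin/max 0.045 0.0571
rt 341 c 467.0 -150.0 wh 84.4 76.3 a 16.8 zmin/max 0.0083 0.0199
st 279 c 614.8 -143.5 wh 74.6 102.4 a 10.2 zmin/max 0.008 0.0178
```

View pics/t3c.png

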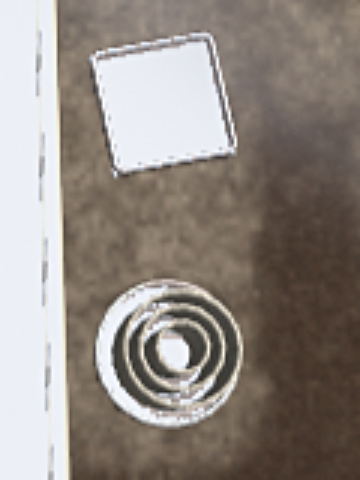

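The top crop shows the three round cutters nested concentrically in the round tin at (172,352), with all rims level. Next, square_small: the last move stopped 10 mm short, so I'll correct that and grasp.

{"method": "step_arm", "body": {
  "increments": [
    {"tx": -1.3,"ty": 10.2,"tz": 0,"ax": 0,"ay": 0,"az": -1.1,"claw": 0.3},
    {"tx": 0,"ty": 0,"tz": -40,"ax": 0,"ay": 0,"az": 0,"claw": 0.3},
    {"tx": 0,"ty": 0,"tz": -40,"ax": 0,"ay": 0,"az": 0,"claw": 0.3},
    {"tx": 0,"ty": 0,"tz": -25,"ax": 0,"ay": 0,"az": 0,"claw": 0.3},
    {"tx": 0,"ty": 0,"tz": -14,"ax": 0,"ay": 0,"az": 0,"claw": 0.3},
    {"tx": 0,"ty": 0,"tz": -8,"ax": 0,"ay": 0,"az": 0,"claw": 0.3},
    {"tx": 0,"ty": 0,"tz": 0,"ax": 0,"ay": 0,"az": 0,"claw": 0.3},
    {"tx": 0,"ty": 0,"tz": 0,"ax": 0,"ay": 0,"az": 0,"claw": 0},
    {"tx": 0,"ty": 0,"tz": 0,"ax": 0,"ay": 0,"az": 0,"claw": -0.4},
    {"tx": 0,"ty": 0,"tz": 0,"ax": 0,"ay": 0,"az": 0,"claw": -0.4},
    {"tx": 0,"ty": 0,"tz": 0,"ax": 0,"ay": 0,"az": 0,"claw": -0.4},
    {"tx": 0,"ty": 0,"tz": 0,"ax": 0,"ay": 0,"az": 0,"claw": -0.4}
  ]
}}

```text
time_s: 22.7
tcp_pos: [0.4373, 0.0901, 0.0527]
eef_rot: [-179.9, 0.1, -112.1]
contact_force: [0.2, -0.7, 4.1]
gripper_width: 0.0356
```

{"method": "step_arm", "body": {
  "increments": [
    {"tx": 0,"ty": 0,"tz": 20,"ax": 0,"ay": 0,"az": 0,"claw": -0.4},
    {"tx": 0,"ty": 0,"tz": 40,"ax": 0,"ay": 0,"az": 0,"claw": -0.4},
    {"tx": 0,"ty": 0,"tz": 40,"ax": 0,"ay": 0,"az": 0,"claw": -0.4},
    {"tx": 0,"ty": 0,"tz": 30,"ax": 0,"ay": 0,"az": 0,"claw": -0.4},
    {"tx": 22,"ty": -31,"tz": 0,"ax": 0,"ay": 0,"az": 0,"claw": -0.4},
    {"tx": 22,"ty": -31,"tz": 0,"ax": 0,"ay": 0,"az": 5.3,"claw": -0.4},
    {"tx": 22,"ty": -31,"tz": 0,"ax": 0,"ay": 0,"az": 5.4,"claw": -0.4},
    {"tx": 22,"ty": -31,"tz": 0,"ax": 0,"ay": 0,"az": 5.4,"claw": -0.4},
    {"tx": 23,"ty": -31,"tz": 0,"ax": 0,"ay": 0,"az": 5.4,"claw": -0.4},
    {"tx": 23,"ty": -31,"tz": 0,"ax": 0,"ay": 0,"az": 5.4,"claw": -0.4},
    {"tx": 23,"ty": -31,"tz": 0,"ax": 0,"ay": 0,"az": 5.4,"claw": -0.4},
    {"tx": 23,"ty": -30,"tz": 0,"ax": 0,"ay": 0,"az": 0,"claw": -0.4}
  ]
}}

```text
time_s: 23.9
tcp_pos: [0.6173, -0.1586, 0.1817]
eef_rot: [180.0, 0.0, -79.6]
contact_force: [0.2, 1.1, -0.2]
gripper_width: 0.0354
```

{"method": "step_arm", "body": {
  "increments": [
    {"tx": 0,"ty": 0,"tz": 0,"ax": 0,"ay": 0,"az": 0,"claw": -0.4},
    {"tx": 0,"ty": 0,"tz": 0,"ax": 0,"ay": 0,"az": 0,"claw": -0.4},
    {"tx": 0,"ty": 0,"tz": 0,"ax": 0,"ay": 0,"az": 0,"claw": -0.4}
  ]
}}

```text
time_s: 24.2
tcp_pos: [0.6161, -0.1568, 0.1818]
eef_rot: [180.0, 0.0, -79.8]
contact_force: [-0.5, 0.8, 0.4]
gripper_width: 0.0352
```

```bash
python3 - <<'E'
from h import *
c=cap('wrist','w8.png'); st=r.get_state(); print(st['time_s'],st['tcp_pos'],st['eef_rot'],st['gripper_width'])
W=world(c); d=c['depth']
box(W,d,'st',.6175,-.157,.06,.008,.02)
box(W,d,'cutter',.6175,-.157,.03,.1,.182)
E
```

```text
24.25 [ 0.61623306 -0.15659334  0.18214391] [ 1.79989975e+02  1.28040753e-02 -7.97746238e+01] 0.035645088511077845
st 853 c 618.4 -157.6 wh 74.6 73.5 a 10.1 zmin/max 0.008 0.0155
cutter 4285 c 616.3 -158.3 wh 35.7 35.6 a 9.8 zmin/max 0.1436 0.182
```

View pics/w8.png

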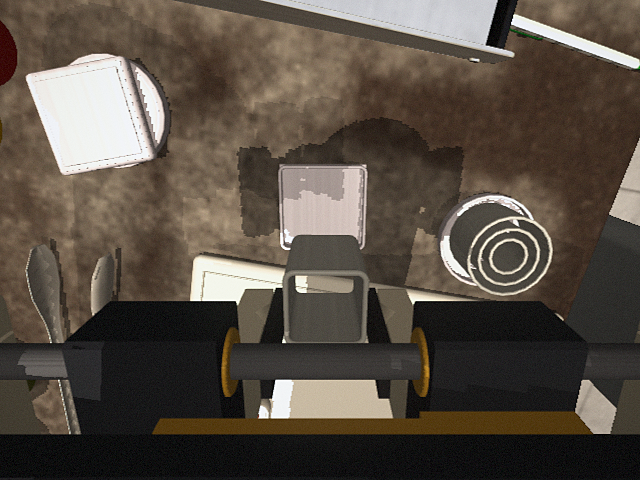

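The wrist view shows square_small upright and parallel to the square tin at (323,207), about 2 mm off. The nested round set is visible at (505,250).

{"method": "step_arm", "body": {
  "increments": [
    {"tx": 1.7,"ty": 0.3,"tz": -40,"ax": 0,"ay": 0,"az": 0,"claw": -0.4},
    {"tx": 0,"ty": 0,"tz": -40,"ax": 0,"ay": 0,"az": 0,"claw": -0.4},
    {"tx": 0,"ty": 0,"tz": -30,"ax": 0,"ay": 0,"az": 0,"claw": -0.4},
    {"tx": 0,"ty": 0,"tz": -15,"ax": 0,"ay": 0,"az": 0,"claw": -0.4},
    {"tx": 0,"ty": 0,"tz": -10,"ax": 0,"ay": 0,"az": 0,"claw": -0.4},
    {"tx": 0,"ty": 0,"tz": -5,"ax": 0,"ay": 0,"az": 0,"claw": -0.4},
    {"tx": 0,"ty": 0,"tz": -0.5,"ax": 0,"ay": 0,"az": 0,"claw": -0.4},
    {"tx": 0,"ty": 0,"tz": -0.5,"ax": 0,"ay": 0,"az": 0,"claw": -0.4},
    {"tx": 0,"ty": 0,"tz": 0,"ax": 0,"ay": 0,"az": 0,"claw": -0.4},
    {"tx": 0,"ty": 0,"tz": 0,"ax": 0,"ay": 0,"az": 0,"claw": -0.4}
  ]
}}

```text
time_s: 25.25
tcp_pos: [0.6189, -0.157, 0.0419]
eef_rot: [-179.9, -0.0, -79.8]
contact_force: [0.3, -1.4, -0.5]
gripper_width: 0.0354
```

{"method": "step_arm", "body": {
  "increments": [
    {"tx": 0,"ty": 0,"tz": -0.5,"ax": 0,"ay": 0,"az": 0,"claw": -0.4},
    {"tx": 0,"ty": 0,"tz": 0,"ax": 0,"ay": 0,"az": 0,"claw": -0.4},
    {"tx": 0,"ty": 0,"tz": 0,"ax": 0,"ay": 0,"az": 0,"claw": -0.4}
  ]
}}

```text
time_s: 25.55
tcp_pos: [0.6184, -0.157, 0.0407]
eef_rot: [-180.0, -0.0, -79.8]
contact_force: [-0.1, -0.1, -0.3]
gripper_width: 0.0356
```

{"method": "step_arm", "body": {
  "increments": [
    {"tx": 0,"ty": 0,"tz": -0.5,"ax": 0,"ay": 0,"az": 0,"claw": -0.4},
    {"tx": 0,"ty": 0,"tz": 0,"ax": 0,"ay": 0,"az": 0,"claw": -0.4},
    {"tx": 0,"ty": 0,"tz": 0,"ax": 0,"ay": 0,"az": 0,"claw": -0.4}
  ]
}}

```text
time_s: 25.85
tcp_pos: [0.6184, -0.157, 0.04]
eef_rot: [180.0, 0.0, -79.8]
contact_force: [0.4, -0.1, -0.6]
gripper_width: 0.0354
```

{"method": "step_arm", "body": {
  "increments": [
    {"tx": 0,"ty": 0,"tz": -0.5,"ax": 0,"ay": 0,"az": 0,"claw": -0.4},
    {"tx": 0,"ty": 0,"tz": 0,"ax": 0,"ay": 0,"az": 0,"claw": -0.4},
    {"tx": 0,"ty": 0,"tz": 0,"ax": 0,"ay": 0,"az": 0,"claw": -0.4}
  ]
}}

```text
time_s: 26.15
tcp_pos: [0.6186, -0.157, 0.0398]
eef_rot: [-180.0, -0.0, -79.8]
contact_force: [-1.5, -0.1, 2.3]
gripper_width: 0.0354
```

{"method": "step_arm", "body": {
  "increments": [
    {"tx": 0,"ty": 0,"tz": -0.4,"ax": 0,"ay": 0,"az": 0,"claw": -0.4},
    {"tx": 0,"ty": 0,"tz": 0,"ax": 0,"ay": 0,"az": 0,"claw": -0.4},
    {"tx": 0,"ty": 0,"tz": 0,"ax": 0,"ay": 0,"az": 0,"claw": -0.4}
  ]
}}

```text
time_s: 26.45
tcp_pos: [0.6187, -0.1571, 0.0397]
eef_rot: [-180.0, -0.0, -79.8]
contact_force: [-1.2, 0.9, 5.5]
gripper_width: 0.0352
```

{"method": "step_arm", "body": {
  "increments": [
    {"tx": 0,"ty": 0,"tz": 0,"ax": 0,"ay": 0,"az": 0,"claw": 0},
    {"tx": 0,"ty": 0,"tz": 0,"ax": 0,"ay": 0,"az": 0,"claw": 0.2},
    {"tx": 0,"ty": 0,"tz": 0,"ax": 0,"ay": 0,"az": 0,"claw": 0.2},
    {"tx": 0,"ty": 0,"tz": 20,"ax": 0,"ay": 0,"az": 0,"claw": 0.2},
    {"tx": 0,"ty": 0,"tz": 40,"ax": 0,"ay": 0,"az": 0,"claw": 0.2},
    {"tx": 0,"ty": 0,"tz": 40,"ax": 0,"ay": 0,"az": 0,"claw": 0.2},
    {"tx": 0,"ty": 0,"tz": 40,"ax": 0,"ay": 0,"az": 0,"claw": 0.2},
    {"tx": -19.5,"ty": 37.8,"tz": 0,"ax": 0,"ay": 0,"az": 5,"claw": 0.2},
    {"tx": -19.5,"ty": 37.8,"tz": 0,"ax": 0,"ay": 0,"az": 5,"claw": 0.2},
    {"tx": -19.5,"ty": 37.8,"tz": 0,"ax": 0,"ay": 0,"az": 5,"claw": 0.75},
    {"tx": -19.5,"ty": 37.8,"tz": 0,"ax": 0,"ay": 0,"az": 5,"claw": 0.75},
    {"tx": -19.5,"ty": 37.8,"tz": 0,"ax": 0,"ay": 0,"az": 5,"claw": 0.75}
  ]
}}

```text
time_s: 27.65
tcp_pos: [0.5199, 0.0332, 0.1791]
eef_rot: [-180.0, 0.0, -54.6]
contact_force: [0.4, 0.9, 0.2]
gripper_width: 0.0712
```

{"method": "step_arm", "body": {
  "increments": [
    {"tx": -19.5,"ty": 37.8,"tz": 0,"ax": 0,"ay": 0,"az": 7,"claw": 0.75},
    {"tx": -19.5,"ty": 37.8,"tz": 0,"ax": 0,"ay": 0,"az": 7,"claw": 0.75},
    {"tx": -19.5,"ty": 37.8,"tz": 0,"ax": 0,"ay": 0,"az": 7,"claw": 0.75},
    {"tx": -19.5,"ty": 37.8,"tz": 0,"ax": 0,"ay": 0,"az": 6,"claw": 0.75},
    {"tx": -19.5,"ty": 37.8,"tz": 0,"ax": 0,"ay": 0,"az": 6,"claw": 0.75},
    {"tx": 0,"ty": 0,"tz": 0,"ax": 0,"ay": 0,"az": 6.7,"claw": 0.75},
    {"tx": 0,"ty": 0,"tz": 0,"ax": 0,"ay": 0,"az": 0,"claw": 0.75},
    {"tx": 0,"ty": 0,"tz": 0,"ax": 0,"ay": 0,"az": 0,"claw": 0.75}
  ]
}}

```text
time_s: 28.45
tcp_pos: [0.4234, 0.2208, 0.1791]
eef_rot: [180.0, 0.0, -15.3]
contact_force: [1.1, 0.3, -0.2]
gripper_width: 0.0768
```

```bash
python3 - <<'E'
from h import *
c=cap('wrist','w9.png'); st=r.get_state(); print(st['time_s'],st['tcp_pos'],st['eef_rot'],st['gripper_width'])
W=world(c); d=c['depth']
box(W,d,'sl',.4225,.221,.045,.058,.075)
t=cap('top','top4.png'); W=world(t); d=t['depth']
box(W,d,'ss nest',.618,-.157,.035,.045,.07)
E
```

```text
28.5 [0.4235645  0.22051909 0.17909103] [ 1.79987507e+02  7.10887420e-03 -1.53276359e+01] 0.07675158891221953
sl 1433 c 423.4 221.3 wh 56.7 56.7 a 74.8 zmin/max 0.058 0.0691
ss nest 159 c 618.0 -157.6 wh 37.3 38.0 a 10.1 zmin/max 0.0452 0.0587
```

View pics/w9.png

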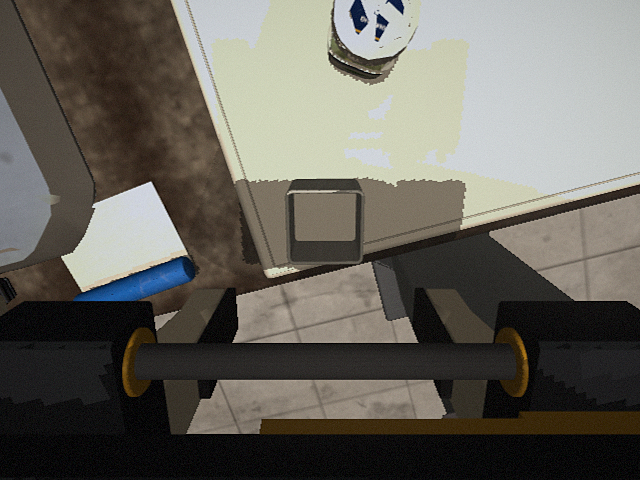

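```bash
python3 - <<'E'
from h import *
c=dict(np.load('wrist.npz')); print('cam',-c['R'].T@c['t'])
t=dict(np.load('top.npz'))
for k in(c,):
    W=world(k); i=k['image'].astype(int); m=(i[...,0]>i[...,2]+60)&(k['depth']>0)&(W[...,1]>.2)
    p=W[m&(W[...,0]<.5)]; print(p.min(0),p.max(0))
E
```

```text
cam [0.50212426 0.19882437 0.34728978]
[0.38995791 0.35063005 0.01404355] [0.41606486 0.46029895 0.02648192]
```

The camera and the blue tube are both well clear, so I'll grasp square_large.

{"method": "step_arm", "body": {
  "increments": [
    {"tx": 0,"ty": 0.5,"tz": -40,"ax": 0,"ay": 0,"az": 0,"claw": 0.75},
    {"tx": 0,"ty": 0,"tz": -40,"ax": 0,"ay": 0,"az": 0,"claw": 0.75},
    {"tx": 0,"ty": 0,"tz": -25,"ax": 0,"ay": 0,"az": 0,"claw": 0.75},
    {"tx": 0,"ty": 0,"tz": -14,"ax": 0,"ay": 0,"az": 0,"claw": 0.75},
    {"tx": 0,"ty": 0,"tz": -8,"ax": 0,"ay": 0,"az": 0,"claw": 0.75},
    {"tx": 0,"ty": 0,"tz": 0,"ax": 0,"ay": 0,"az": 0,"claw": 0.75},
    {"tx": 0,"ty": 0,"tz": 0,"ax": 0,"ay": 0,"az": 0,"claw": 0.4},
    {"tx": 0,"ty": 0,"tz": 0,"ax": 0,"ay": 0,"az": 0,"claw": 0.1},
    {"tx": 0,"ty": 0,"tz": 0,"ax": 0,"ay": 0,"az": 0,"claw": 0.1},
    {"tx": 0,"ty": 0,"tz": 0,"ax": 0,"ay": 0,"az": 0,"claw": 0.1},
    {"tx": 0,"ty": 0,"tz": 0,"ax": 0,"ay": 0,"az": 0,"claw": 0.1}
  ]
}}

```text
time_s: 29.65
tcp_pos: [0.4238, 0.2219, 0.0529]
eef_rot: [-179.9, -0.0, -15.1]
contact_force: [-1.4, -1.5, 5.2]
gripper_width: 0.0553
```

{"method": "step_arm", "body": {
  "increments": [
    {"tx": 0,"ty": 0,"tz": 20,"ax": 0,"ay": 0,"az": 0,"claw": 0.1},
    {"tx": 0,"ty": 0,"tz": 40,"ax": 0,"ay": 0,"az": 0,"claw": 0.1},
    {"tx": 0,"ty": 0,"tz": 40,"ax": 0,"ay": 0,"az": 0,"claw": 0.1},
    {"tx": 0,"ty": 0,"tz": 40,"ax": 0,"ay": 0,"az": 0,"claw": 0.1},
    {"tx": 0,"ty": -38,"tz": 0,"ax": 0,"ay": 0,"az": -5,"claw": 0.1},
    {"tx": 10,"ty": -38,"tz": 0,"ax": 0,"ay": 0,"az": -5,"claw": 0.1},
    {"tx": 20,"ty": -38,"tz": 0,"ax": 0,"ay": 0,"az": -5,"claw": 0.1},
    {"tx": 22,"ty": -38,"tz": 0,"ax": 0,"ay": 0,"az": -5,"claw": 0.1},
    {"tx": 22,"ty": -38,"tz": 0,"ax": 0,"ay": 0,"az": -5,"claw": 0.1}
  ]
}}

```text
time_s: 30.55
tcp_pos: [0.4978, 0.0301, 0.1925]
eef_rot: [-180.0, -0.0, -40.3]
contact_force: [0.8, 1.5, 1.1]
gripper_width: 0.0551
```

{"method": "step_arm", "body": {
  "increments": [
    {"tx": 24.2,"ty": -37.6,"tz": 0,"ax": 0,"ay": 0,"az": -6,"claw": 0.1},
    {"tx": 24.2,"ty": -37.6,"tz": 0,"ax": 0,"ay": 0,"az": -6,"claw": 0.1},
    {"tx": 24.2,"ty": -37.6,"tz": 0,"ax": 0,"ay": 0,"az": -6,"claw": 0.1},
    {"tx": 24.2,"ty": -37.6,"tz": 0,"ax": 0,"ay": 0,"az": -6,"claw": 0.1},
    {"tx": 24.2,"ty": -37.6,"tz": 0,"ax": 0,"ay": 0,"az": -6,"claw": 0.1},
    {"tx": 0,"ty": 0,"tz": 0,"ax": 0,"ay": 0,"az": -5,"claw": 0.1},
    {"tx": 0,"ty": 0,"tz": 0,"ax": 0,"ay": 0,"az": -4.6,"claw": 0.1},
    {"tx": 0,"ty": 0,"tz": 0,"ax": 0,"ay": 0,"az": 0,"claw": 0.1},
    {"tx": 0,"ty": 0,"tz": 0,"ax": 0,"ay": 0,"az": 0,"claw": 0.1}
  ]
}}

```text
time_s: 31.45
tcp_pos: [0.6182, -0.1563, 0.1919]
eef_rot: [180.0, 0.0, -79.6]
contact_force: [-1.3, 0.5, -0.3]
gripper_width: 0.0553
```

```bash
python3 - <<'E'
from h import *
c=cap('wrist','w10.png'); st=r.get_state(); print(st['time_s'],st['tcp_pos'],st['eef_rot'],st['gripper_width'])
W=world(c); d=c['depth']
box(W,d,'ss',.6175,-.157,.035,.045,.062)
box(W,d,'st',.6175,-.157,.06,.008,.02)
box(W,d,'cutter',.6175,-.157,.045,.1,.19)
E
```

```text
31.5 [ 0.61831197 -0.15617005  0.19216922] [ 1.79995019e+02  6.13791762e-03 -7.95593831e+01] 0.055349987831605774
ss 357 c 620.4 -166.7 wh 36.3 18.3 a 10.0 zmin/max 0.0451 0.0558
st 705 c 620.6 -170.2 wh 74.7 47.9 a 10.4 zmin/max 0.008 0.02
cutter 6878 c 617.9 -157.2 wh 55.3 55.7 a 10.7 zmin/max 0.1536 0.19
```

View pics/w10.png

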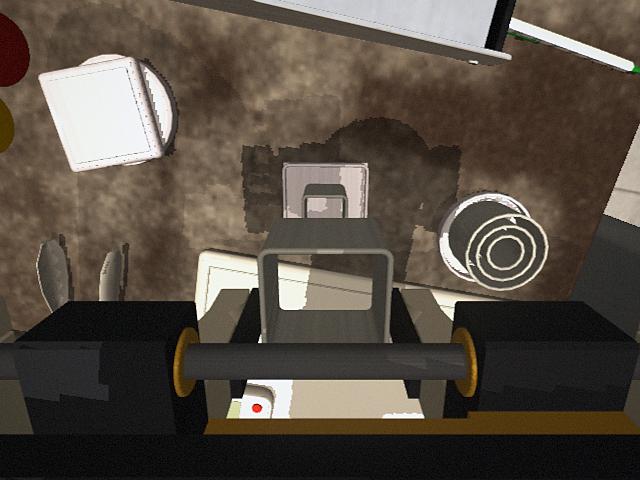

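square_small stands in the tin at (325,200), and square_large is held parallel above it at (326,290). They agree to within 1 mm, so I'll lower it.

{"method": "step_arm", "body": {
  "increments": [
    {"tx": 0.5,"ty": -0.5,"tz": -40,"ax": 0,"ay": 0,"az": -0.2,"claw": 0.1},
    {"tx": 0,"ty": 0,"tz": -40,"ax": 0,"ay": 0,"az": 0,"claw": 0.1},
    {"tx": 0,"ty": 0,"tz": -20,"ax": 0,"ay": 0,"az": 0,"claw": 0.1},
    {"tx": 0,"ty": 0,"tz": -15,"ax": 0,"ay": 0,"az": 0,"claw": 0.1},
    {"tx": 0,"ty": 0,"tz": -15,"ax": 0,"ay": 0,"az": 0,"claw": 0.1},
    {"tx": 0,"ty": 0,"tz": -12,"ax": 0,"ay": 0,"az": 0,"claw": 0.1},
    {"tx": 0,"ty": 0,"tz": -7,"ax": 0,"ay": 0,"az": 0,"claw": 0.1},
    {"tx": 0,"ty": 0,"tz": -1,"ax": 0,"ay": 0,"az": 0,"claw": 0.1},
    {"tx": 0,"ty": 0,"tz": -0.5,"ax": 0,"ay": 0,"az": 0,"claw": 0.1},
    {"tx": 0,"ty": 0,"tz": 0,"ax": 0,"ay": 0,"az": 0,"claw": 0.1},
    {"tx": 0,"ty": 0,"tz": 0,"ax": 0,"ay": 0,"az": 0,"claw": 0.1}
  ]
}}

```text
time_s: 32.6
tcp_pos: [0.6194, -0.157, 0.0424]
eef_rot: [-179.9, -0.0, -79.9]
contact_force: [0.4, 0.7, -1.3]
gripper_width: 0.0554
```

{"method": "step_arm", "body": {
  "increments": [
    {"tx": 0,"ty": 0,"tz": -0.5,"ax": 0,"ay": 0,"az": 0,"claw": 0.1},
    {"tx": 0,"ty": 0,"tz": 0,"ax": 0,"ay": 0,"az": 0,"claw": 0.1},
    {"tx": 0,"ty": 0,"tz": 0,"ax": 0,"ay": 0,"az": 0,"claw": 0.1}
  ]
}}

```text
time_s: 32.9
tcp_pos: [0.619, -0.157, 0.0413]
eef_rot: [-180.0, -0.0, -79.9]
contact_force: [-0.8, 0.4, -1.3]
gripper_width: 0.0556
```

{"method": "step_arm", "body": {
  "increments": [
    {"tx": 0,"ty": 0,"tz": -0.4,"ax": 0,"ay": 0,"az": 0,"claw": 0.1},
    {"tx": 0,"ty": 0,"tz": 0,"ax": 0,"ay": 0,"az": 0,"claw": 0.1},
    {"tx": 0,"ty": 0,"tz": 0,"ax": 0,"ay": 0,"az": 0,"claw": 0.1}
  ]
}}

```text
time_s: 33.2
tcp_pos: [0.6189, -0.157, 0.0407]
eef_rot: [180.0, 0.0, -79.9]
contact_force: [0.2, -0.5, -0.9]
gripper_width: 0.0553
```

{"method": "step_arm", "body": {
  "increments": [
    {"tx": 0,"ty": 0,"tz": -0.6,"ax": 0,"ay": 0,"az": 0,"claw": 0.1},
    {"tx": 0,"ty": 0,"tz": 0,"ax": 0,"ay": 0,"az": 0,"claw": 0.1},
    {"tx": 0,"ty": 0,"tz": 0,"ax": 0,"ay": 0,"az": 0,"claw": 0.1}
  ]
}}

```text
time_s: 33.5
tcp_pos: [0.6189, -0.1569, 0.0402]
eef_rot: [180.0, 0.0, -79.9]
contact_force: [-0.3, 0.2, -0.5]
gripper_width: 0.0558
```

{"method": "step_arm", "body": {
  "increments": [
    {"tx": 0,"ty": 0,"tz": -0.4,"ax": 0,"ay": 0,"az": 0,"claw": 0.1},
    {"tx": 0,"ty": 0,"tz": 0,"ax": 0,"ay": 0,"az": 0,"claw": 0.1},
    {"tx": 0,"ty": 0,"tz": 0,"ax": 0,"ay": 0,"az": 0,"claw": 0.1}
  ]
}}

```text
time_s: 33.8
tcp_pos: [0.619, -0.157, 0.04]
eef_rot: [-180.0, -0.0, -79.9]
contact_force: [-0.7, -0.4, 2.4]
gripper_width: 0.0554
```

{"method": "step_arm", "body": {
  "increments": [
    {"tx": 0,"ty": 0,"tz": -0.3,"ax": 0,"ay": 0,"az": 0,"claw": 0.1},
    {"tx": 0,"ty": 0,"tz": 0,"ax": 0,"ay": 0,"az": 0,"claw": 0.1},
    {"tx": 0,"ty": 0,"tz": 0,"ax": 0,"ay": 0,"az": 0,"claw": 0.1}
  ]
}}

```text
time_s: 34.1
tcp_pos: [0.619, -0.157, 0.04]
eef_rot: [-180.0, -0.0, -79.9]
contact_force: [-2.6, 0.3, 5.2]
gripper_width: 0.0553
```

Contact confirmed. I'll release, rise and move clear of both tins for the final look.

{"method": "step_arm", "body": {
  "increments": [
    {"tx": 0,"ty": 0,"tz": 0,"ax": 0,"ay": 0,"az": 0,"claw": 0.4},
    {"tx": 0,"ty": 0,"tz": 0,"ax": 0,"ay": 0,"az": 0,"claw": 0.7},
    {"tx": 0,"ty": 0,"tz": 0,"ax": 0,"ay": 0,"az": 0,"claw": 0.7},
    {"tx": 0,"ty": 0,"tz": 20,"ax": 0,"ay": 0,"az": 0,"claw": 0.7},
    {"tx": 0,"ty": 0,"tz": 40,"ax": 0,"ay": 0,"az": 0,"claw": 0.7},
    {"tx": 0,"ty": 0,"tz": 40,"ax": 0,"ay": 0,"az": 0,"claw": 0.7},
    {"tx": 0,"ty": 0,"tz": 40,"ax": 0,"ay": 0,"az": 0,"claw": 0.7},
    {"tx": -25,"ty": 30,"tz": 20,"ax": 0,"ay": 0,"az": 0,"claw": 0.7},
    {"tx": -25,"ty": 40,"tz": 0,"ax": 0,"ay": 0,"az": 0,"claw": 0.7},
    {"tx": -25,"ty": 40,"tz": 0,"ax": 0,"ay": 0,"az": 0,"claw": 0.7},
    {"tx": -25,"ty": 40,"tz": 0,"ax": 0,"ay": 0,"az": 0,"claw": 0.7},
    {"tx": -25,"ty": 40,"tz": 0,"ax": 0,"ay": 0,"az": 0,"claw": 0.7}
  ]
}}

```text
time_s: 35.3
tcp_pos: [0.4928, 0.0342, 0.1995]
eef_rot: [-180.0, 0.0, -79.9]
contact_force: [0.8, 2.2, 0.1]
gripper_width: 0.0748
```

{"method": "step_arm", "body": {
  "increments": [
    {"tx": -20,"ty": 40,"tz": 0,"ax": 0,"ay": 0,"az": 0,"claw": 0.7},
    {"tx": 0,"ty": 0,"tz": 0,"ax": 0,"ay": 0,"az": 0,"claw": 0.7},
    {"tx": 0,"ty": 0,"tz": 0,"ax": 0,"ay": 0,"az": 0,"claw": 0.7}
  ]
}}

```text
time_s: 35.6
tcp_pos: [0.4737, 0.0742, 0.1999]
eef_rot: [-179.9, 0.0, -79.7]
contact_force: [0.5, -1.0, 0.3]
gripper_width: 0.0744
```

```bash
python3 - <<'E'
from h import *
t=cap('top','top5.png'); W=world(t); d=t['depth']
box(W,d,'square nest',.618,-.157,.05,.042,.07)
box(W,d,'round nest',.468,-.1535,.05,.042,.07)
box(W,d,'jar',.54,.16,.04,.09,.13); box(W,d,'timer',.663,.067,.05,.027,.05)
s=cap('scene'); W=world(s); d=s['depth']
box(W,d,'jar s',.54,.16,.04,.09,.13); box(W,d,'timer s',.663,.067,.05,.027,.05)
a=cv2.resize(t['image'][170:330,360:480],None,fx=3,fy=3)
b=cv2.resize(s['image'][200:380,330:510],None,fx=480/180,fy=480/180)
cv2.imwrite('pics/fin.png',np.hstack([a,b[:, :430]]))
E
```

```text
square nest 479 c 617.9 -156.9 wh 56.7 57.4 a 10.6 zmin/max 0.042 0.0579
round nest 561 c 467.3 -154.8 wh 65.5 65.7 a 44.9 zmin/max 0.042 0.0577
jar 0
timer 103 c 678.6 41.3 wh 40.0 13.9 a 30.4 zmin/max 0.0273 0.0366
jar s 554 c 538.3 157.8 wh 40.5 45.5 a 63.9 zmin/max 0.0901 0.1159
timer s 709 c 663.3 67.7 wh 62.5 65.4 a 89.3 zmin/max 0.027 0.0379
```

View pics/fin.png

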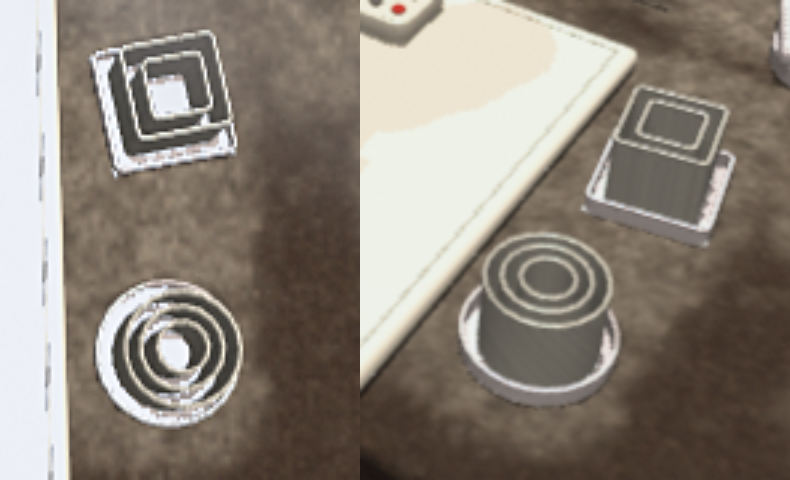

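Both sets stand nested upright in their tins, at (172,85) and (172,352) in the left half, with level rims. The scene camera finds the jar and timer where they were, to within 2–3 mm.

```bash
python3 -c "
from plant import r
print(r.close_job())"
```

```text
the job is handed in; nothing more can be done
None
```

The job is done and handed in at about 36 s of the 109 s allowed. The three round cutters are nested in the round tin and the two square ones in the square tin. I placed them smallest first, lowering each in half-millimetre steps until the wrist force showed contact (about 5–8 N), then releasing.

**Last checks:** both sets stand upright with level rims at about 0.052 m, centred in their tins to about 1 mm, and the gripper is clear of everything.

**Jar and timer:** in the final top view the arm hid the jar entirely and most of the timer, so I checked both with the scene camera. The timer is within 1 mm of its first position. The jar reads about 2–3 mm off; I put that down to the other viewing angle and calibration, and the arm never came near it.

**Moves that went wrong:** the first move call was refused because rows need every field, and one move stopped 10 mm short. I corrected both before going on.

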